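# Set up a folding cheese tray, lock it down, load it and free it

### The job

Fold up all four sides of the plywood tray on the packing stand until they stand upright, then close the locking clamp beside it over centre so that it stays locked on the tray's tongue. With the tray clamped, stand every small cheese flat on the floor inside the tray, then flick the clamp's release lever so that it springs open and frees the loaded tray, sides still up. Leave the other things on the bench where they are.

Things in the scene. Friction and masses are not known exactly. Their poses are not given: they have to be found in the camera images.
- stand: Packing stand, fixed: brown board 214 x 146 mm, top 30 mm above the bench, aluminium locating strips round it (tops 36 mm up), a steel locking clamp on its +y side in the plane x = -45 mm, y 78 to 320 mm (20 to 50 mm wide, fixed cheeks 68 mm high at y 138 to 197). Origin: board centre at bench height; x, y along its edges, z up. Points (x, y, z) in the clamp's entries are mm in this frame.
- tray: Loose folding plywood tray (0.66 kg) on the stand, 1 to 2 mm play between the strips. Origin: centre of its floor's underside; axes as the stand's. Floor 210 x 142 x 8 mm; at x = -45 mm a tongue 34 mm wide sticks out of the +y end (y 71 to 109 mm) for the clamp to pinch. Four hinged sides 45 mm high, 5 mm thick; all up, the inside is 200 x 132 mm, floor 38 mm and rim 83 mm above the bench.
- side_front (a joint): Angle (rad) of the side on the tray's -x edge, 136 mm long, hinge line x = -105 mm, z = 8 mm in the tray's frame: 0 flat outward, 1.571 upright at its stop. Starts part-way up (0.65 to 0.95). The stiff hinge (0.03 N m, about 0.7 N at the free edge) leaves it where it is put; push its free edge inward and up from outside.
- side_back (a joint): The same for the side on the tray's +x edge, 136 mm long, hinge line x = +105 mm.
- side_right (a joint): The same for the side on the tray's -y edge, 194 mm long, hinge line y = -71 mm.
- side_left (a joint): The same for the side on the tray's +y edge, 194 mm long, hinge line y = +71 mm. The open clamp stands outside it at x = -45 mm: push it at its other half (x about +45 mm). It is in the way of the clamp's jaw until it is up.
- clamp_handle (a joint): Angle (rad) of the clamp's moving handle: 0 open (sprung up, 65 deg above level), 1.13 level, at its stop. Dead centre is 0.97: beyond it, with the tongue in the jaws, it snaps to 1.13 and stays locked; short of it, it springs open again. Pressing it down near its tip takes up to about 8 N. Locked, the sprung pad presses the tongue with about 16 N.
- handle_tip (a point): Top face of the clamp handle, 80 mm from its pivot (the bar goes on 10 mm more). Bar 16 to 19 mm wide, 12 to 15 mm thick, pivot at (-45, 186, 60), pointing to +y: this point goes from about (-45, 214, 135) open to (-45, 266, 66) locked.
- clamp_pad: The moving jaw's pad, a 16 mm rubber foot; origin at the centre of its face. Locked it bears on the tongue at about (-45, 90, 38); open it is up at about (-45, 103, 89).
- clamp_release (a joint): Angle (rad) of the release lever: 0 at rest (spring return), 0.45 tail fully down. With the clamp locked, pressing the tail 13 mm or more down (some 6 N) lifts the handle back over dead centre and the clamp springs open.
- release_pad (a point): Middle of the top of the release lever's tail, a steel paddle 26 x 30 mm beyond the handle's end, at (-45, 307, 48) at rest. It goes down about 23 mm at full travel (hinge 51 mm nearer the handle). Press it straight down.
- cheese1: A small orange waxed cheese (two to four are present; absent ones read None), 52 mm across, 42 mm high, 60 to 130 g. Origin: centre of its underside, z up.
- cheese2: A small orange waxed cheese (two to four are present; absent ones read None), 52 mm across, 42 mm high, 60 to 130 g. Origin: centre of its underside, z up.
- cheese3: A small orange waxed cheese (two to four are present; absent ones read None), 52 mm across, 42 mm high, 60 to 130 g. Origin: centre of its underside, z up.
- cheese4: A small orange waxed cheese (two to four are present; absent ones read None), 52 mm across, 42 mm high, 60 to 130 g. Origin: centre of its underside, z up.
- big_cheese: A larger orange cheese, 120 mm across, not part of the job: leave it alone.
- jar: Glass jar, 60 mm across: leave it alone.
- weight: Small brass weight, 34 mm across, 34 mm high, near the small cheeses: leave it alone.
- wood_block: Flat wooden block 90 x 50 x 20 mm: leave it alone.
- brush: Brush with a wooden handle, beyond the stand: leave it alone.
- cup: White cup, 72 mm across, 70 mm high: leave it alone.
There are look-alikes about, which are no part of the job. Leave any pink or purple look-alike of the cheese3 alone.

How it is judged (in metres and radians):
On the way, in this order (a step that is already met when the one before it is completed fails the run):
1. all four sides of the tray stand upright (each within 0.15 rad), the clamp still open (value of joint each of side_front, side_back, side_left, side_right above 1.42 rad and value of joint clamp_handle below 0.6 rad), for 0.2 s.
2. the clamp is locked over centre on the tray's tongue (handle past 1.05 rad, pad pressing) (value of joint clamp_handle above 1.05 rad and contact force between clamp_pad and tray above 5 N), for 0.4 s.
3. every small cheese present lies flat inside the tray while the clamp is locked (all of step 2 and x of cheese1 in the frame of tray between -0.082 and 0.082 m and y of cheese1 in the frame of tray between -0.048 and 0.048 m and z of cheese1 in the frame of tray between 0 and 0.016 m and angle between each of cheese1, cheese2, cheese3, cheese4's own z axis and vertical below 0.2 rad and x of cheese2 in the frame of tray between -0.082 and 0.082 m and y of cheese2 in the frame of tray between -0.048 and 0.048 m and z of cheese2 in the frame of tray between 0 and 0.016 m and x of cheese3 in the frame of tray between -0.082 and 0.082 m and y of cheese3 in the frame of tray between -0.048 and 0.048 m and z of cheese3 in the frame of tray between 0 and 0.016 m and x of cheese4 in the frame of tray between -0.082 and 0.082 m and y of cheese4 in the frame of tray between -0.048 and 0.048 m and z of cheese4 in the frame of tray between 0 and 0.016 m), for 0.3 s.
4. the release lever is pressed (value of joint clamp_release above 0.15 rad).
At the end, for the whole second after the job is handed in: All four sides upright (over 1.42 rad), every small cheese present flat on the tray's floor inside the sides (centre within 82 mm and 48 mm of the tray's middle, tilt under 0.2 rad) and at rest, the clamp open (handle under 0.4 rad), the tray still lying in its place on the stand (value of joint each of side_front, side_back, side_left, side_right above 1.42 rad and x of cheese1 in the frame of tray between -0.082 and 0.082 m and y of cheese1 in the frame of tray between -0.048 and 0.048 m and z of cheese1 in the frame of tray between 0 and 0.016 m and angle between each of cheese1, cheese2, cheese3, cheese4's own z axis and vertical below 0.2 rad and x of cheese2 in the frame of tray between -0.082 and 0.082 m and y of cheese2 in the frame of tray between -0.048 and 0.048 m and z of cheese2 in the frame of tray between 0 and 0.016 m and x of cheese3 in the frame of tray between -0.082 and 0.082 m and y of cheese3 in the frame of tray between -0.048 and 0.048 m and z of cheese3 in the frame of tray between 0 and 0.016 m and x of cheese4 in the frame of tray between -0.082 and 0.082 m and y of cheese4 in the frame of tray between -0.048 and 0.048 m and z of cheese4 in the frame of tray between 0 and 0.016 m and value of joint clamp_handle below 0.4 rad and distance between tray and stand below 0.045 m and linear speed of each of cheese1, cheese2, cheese3, cheese4 below 0.03 m/s); the robot touches nothing.
It fails at once if another thing on the bench (large cheese, jar, weight, block, brush, cup) moved more than 30 mm (distance of any of big_cheese, jar, weight, wood_block, brush, cup from where it was at the start of the episode above 0.03 m).
Of cheese1, cheese2, cheese3, cheese4 only 2 to 4 are there at a start; the rules pass over those that are not, and their reading is None.
At some moment in a run one of cheese1, cheese2, cheese3, cheese4 may be knocked a few centimetres aside while the robot is not near it.
It also fails if it takes over 210 s, if anything falls off the work surface, if the arm or the gripper's body presses on something with over 40 N, if the wrist force passes 120 N, or if a joint passes its speed limit or range.

### The arm

A 6-joint arm with a two-finger parallel gripper is mounted at the origin on the work surface. World frame = base frame: x ahead of the robot, y to its left, z up, the work surface at z = 0. Lengths are in m, angles in degrees, forces in N, time in s.
With the tool pointing down it reaches from about 0.4 to 0.825 m from the base axis. Payload 7 kg.
Tool frame: the origin (TCP) lies midway between the tips of the shut fingers; the grasp point (between the pads) lies 19 mm behind it; x points along the fingers, z is the direction in which the jaws open and shut, and the axes are right-handed (so a half turn about x gives the same grasp; the last joint's range is limited). The gripper opens to 88 mm and grips with 3 to 60 N. Pads are 19 mm wide; open, the fingers measure 130 mm over their backs; the gripper's body (78 mm by 193 mm) begins 47 mm behind the grasp point.
Start: joints at [-55.915, 20.546, 0.682, 0, -70.136, -16.507], TCP at [0.204, -0.643, 0.227] pointing down, gripper open.
Joint ranges: [-176.03, 176.03], [-82.01, 121.73], [-58.28, 71.71], [-173.87, 95.51], [-174.79, -0.11], [-173.66, 173.66]. Speed limits (degrees/s): [136.94, 136.94, 172.46, 180, 180, 180].

### API

Orientations are given as [roll, pitch, yaw] about the fixed x, y, z axes, in that order (R = Rz(yaw) Ry(pitch) Rx(roll)).
In Python, from plant import get_state, capture, close_job gives the robot as it stands.
- The arm moves only by the tool play_rows, never from a script. Its argument "series" is one flat list of numbers, 4 for each row, row after row: the shift along the tool's x, y, z in m, then the turn about the tool's x in rad. In form: [tx, ty, tz, spin, tx, ty, tz, spin, ...]. A call has exactly 5 rows; each row shifts and turns the commanded pose from where the row before left it, along the tool's axes as they then stand; what a row does not reach is not made up. A row lasts 1/12 s, in which the tool goes at most 41.7 mm and 7.16 degrees, less where a joint would pass 70% of its speed; a pose out of reach is approached as far as the arm can. A call is refused whole if a number of a shift passes 0.0417 or a number of a turn 0.125, either way. A call with a gripper value outside its range is refused whole. "jaw" is the opening in per cent of the stroke, from 0 (shut) to 100 (fully open), set as the call begins (left out, the last holds). The fingers move at their own pace and stop on an object; "squeeze" is the grip in N (left out, the last holds). Time passes only in rows, so rows that do not move let the fingers close, or fill a call up. It gives the time, the measured TCP pose, the force and the opening at its end, in the units of the state.
- get_state(): the state, without advancing time (a new reading comes with each control period).
- capture(name): name is "scene" or "top" or "wrist"; returns a dict with "img" (400x640x3 uint8, blue, green, red), "K" (3x3 intrinsics, pixels), "world_from_camera" (4x4, takes a point from camera to world coordinates). Camera axes: x right, y down, z forward; pixel columns grow to the right and rows downward; lengths in m; the calibration is good to about 2 mm. A picture is of the moment at which its call begins. There is no depth.
- close_job(): hands the job in, once; it reports no verdict.
The state is a dict: "time_s": time; "joints": joint angles; "qd": joint speeds; "joint_torque": joint torques, N m; "tcp_pos": TCP position; "eef_rot": TCP orientation; "contact_force": force on the tool from outside, world axes, zero at the start; "moment": the same for the moment, N m; "gripper_width": finger opening in m.
Only numpy, scipy, OpenCV 4.12 (cv2) and the standard library are available. Lean on these libraries where they do the work, as an engineer would, in place of code of your own. Each camera call takes 0.05 s, during which the arm holds its last target.

## Working session

There is one attempt and no reset: what is moved stays moved. The work goes in short steps, Python scripts to look and compute and a tool call to move; the robot and the scene stay as the last step left them, time stands still between calls to the robot, and variables do not carry over. Pictures are saved under pics/ and viewed, and the job is handed in when it is done.

Besides the shell and the picture viewer there is one more tool, called after "Request:" by a JSON object that holds its "api" and its "payload". play_rows: Moves the arm, as the interface text tells. Its arguments: {"type":"object","properties":{"series":{"type":"array","items":{"type":"number"}},"jaw":{"type":"number"},"squeeze":{"type":"number"}},"required":["series"]}

```bash
ls; mkdir -p pics; python3 - <<'E'
from plant import *
import cv2
print(get_state())
for n in("scene","top","wrist"):
    c=capture(n); cv2.imwrite(f"pics/{n}0.png",c["img"]); print(n,c["K"].tolist(),c["world_from_camera"].round(4).tolist())
E
```

```text
pics
{'time_s': 0.0, 'joints': array([-5.59125454e+01,  2.05915142e+01,  6.32624078e-01, -2.09274213e-02,
       -7.01364187e+01, -1.65054248e+01]), 'qd': array([-0.00778685, -0.00825658, -0.05370845,  0.0123537 ,  0.04514431,
        0.02753689]), 'joint_torque': array([ 2.39204292e-04, -5.82720137e+01,  2.93059820e+01,  6.99726328e+00,
        6.93379756e-03, -2.45358196e-04]), 'tcp_pos': array([ 0.2037027 , -0.64299816,  0.22561053]), 'eef_rot': array([  4.84421274,  89.90268127, 112.41911546]), 'contact_force': array([-0.17895368, -0.44911376, -0.15621439]), 'moment': array([-0.04234185, -0.02810496, -0.00791635]), 'gripper_width': 0.08778117969729118}
scene [[415.53113379663733, 0.0, 323.36671164700357], [0.0, 415.53113379663733, 198.22247294756917], [0.0, 0.0, 1.0]] [[0.5126, 0.5958, -0.6182, 1.2391], [0.8583, -0.374, 0.3512, -0.3905], [-0.0219, -0.7107, -0.7031, 0.8826], [0.0, 0.0, 0.0, 1.0]]
top [[409.82444334346894, 0.0, 322.41328694521144], [0.0, 409.82444334346894, 198.656079753614], [0.0, 0.0, 1.0]] [[-0.0053, -0.9977, 0.0682, 0.4889], [-0.9998, 0.0041, -0.0171, 0.0179], [0.0168, -0.0682, -0.9975, 1.1408], [0.0, 0.0, 0.0, 1.0]]
wrist [[334.2421790693819, 0.0, 323.66864947550755], [0.0, 334.2421790693819, 205.73905344786837], [0.0, 0.0, 1.0]] [[-0.3011, 0.9161, 0.2648, 0.1322], [0.9536, 0.2889, 0.085, -0.6674], [0.0014, 0.2781, -0.9605, 0.3847], [0.0, 0.0, 0.0, 1.0]]
```

View pics/scene0.png

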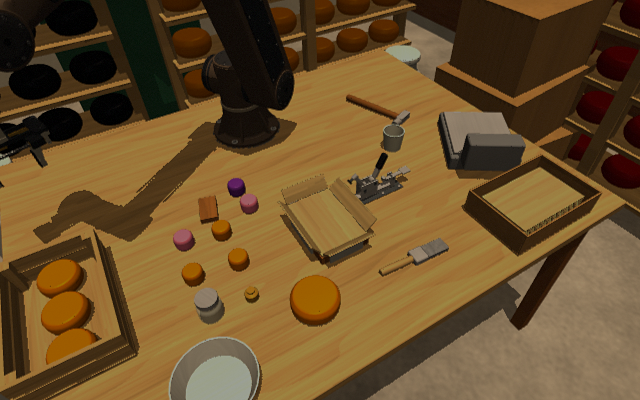

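View pics/top0.png

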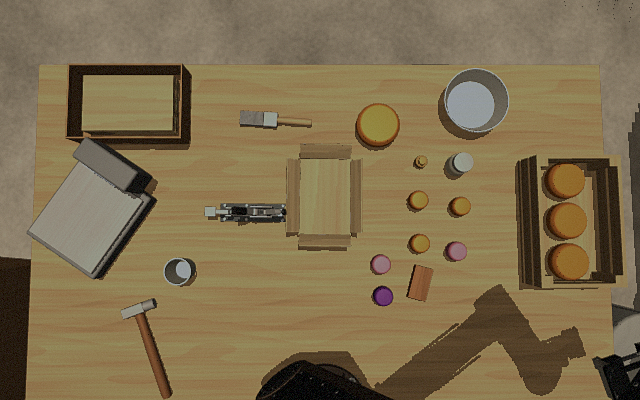

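```bash
cat > h.py <<'E'
import numpy as np, cv2
from plant import *
def px2w(c,u,v,z):
    K=np.array(c["K"]);T=np.array(c["world_from_camera"])
    d=T[:3,:3]@np.linalg.inv(K)@np.array([u,v,1.]);o=T[:3,3]
    return o+d*(z-o[2])/d[2]
def w2px(c,p):
    K=np.array(c["K"]);T=np.linalg.inv(np.array(c["world_from_camera"]))
    q=K@(T[:3,:3]@np.asarray(p,float)+T[:3,3]);return q[:2]/q[2]
def crop(c,u0,v0,u1,v1,s,name):
    i=cv2.resize(c["img"][v0:v1,u0:u1],None,fx=s,fy=s,interpolation=cv2.INTER_CUBIC);cv2.imwrite("pics/"+name,i)
E
python3 - <<'E'
from h import *
c=capture("top")
crop(c,195,135,375,260,4,"t1.png"); crop(c,365,140,485,310,3,"t2.png")
hsv=cv2.cvtColor(c["img"],cv2.COLOR_BGR2HSV)
m=cv2.inRange(hsv,(8,150,90),(22,255,255)); m[:, :360]=0;m[:,500:]=0
n,l,s,ce=cv2.connectedComponentsWithStats(m)
for i in range(1,n):
    if s[i,4]>40: print(s[i],ce[i],px2w(c,*ce[i],0.042).round(4))
c=capture("scene"); crop(c,265,140,425,270,4.8,"s1.png"); crop(c,160,170,280,330,3,"s2.png")
E
```

```text
[360 103  40  43 381] [379.00787402 126.45931759] [ 0.7607 -0.1563  0.042 ]
[416 156  11  11  44] [420.47727273 161.02272727] [ 0.6653 -0.2678  0.042 ]
[410 191  18  18 145] [419.26206897 199.88965517] [ 0.5596 -0.2622  0.042 ]
[452 197  19  18 224] [461.81696429 205.625     ] [ 0.5436 -0.3773  0.042 ]
[411 234  19  19 204] [420.94607843 243.5245098 ] [ 0.4424 -0.2642  0.042 ]
[408 265  25  36 492] [420.46747967 282.98373984] [ 0.338  -0.2607  0.042 ]
```

View pics/t1.png

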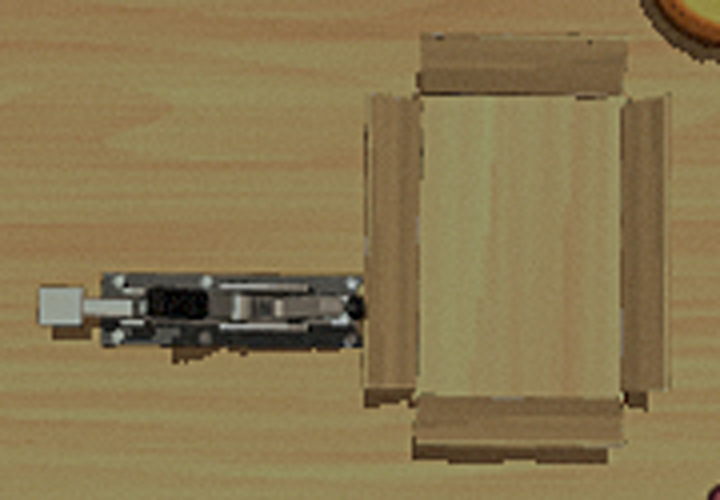

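View pics/t2.png

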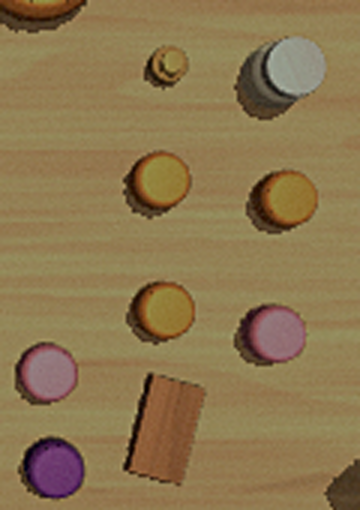

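View pics/s1.png

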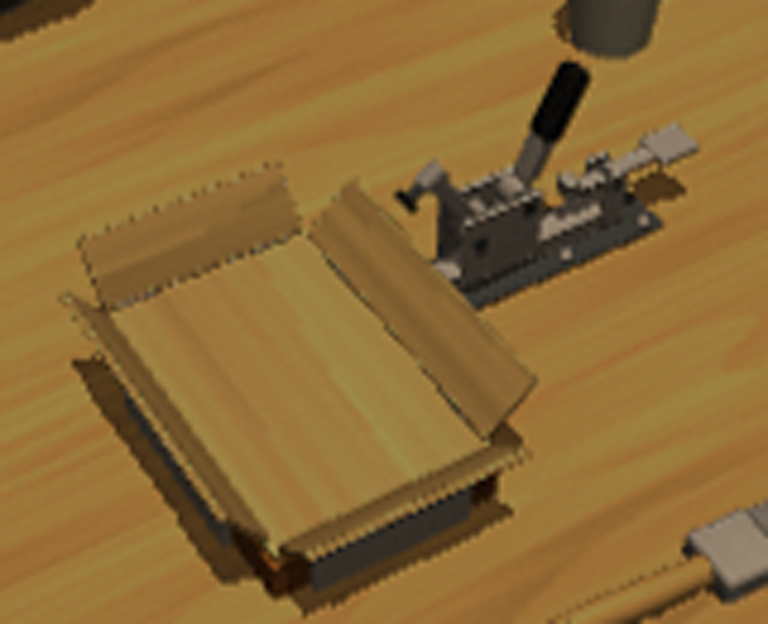

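View pics/s2.png

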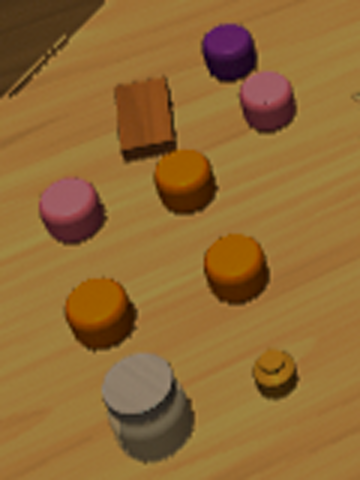

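```bash
python3 - <<'E'
from h import *
from scipy.optimize import least_squares
t=capture("top");s=capture("scene")
f=lambda x,y:(195+(x+.5)/4-.5,135+(y+.5)/4-.5)
g=lambda x,y:(265+(x+.5)/4.8-.5,140+(y+.5)/4.8-.5)
obs=[(t,f(421,95),(105,71,38)),(t,f(623,94),(105,-71,38)),(t,f(416,397),(-105,71,38)),(t,f(622,398),(-105,-71,38)),(t,f(62,305),(-45,307,48)),
(s,g(301,232),(-105,71,38)),(s,g(492,438),(105,71,38)),(s,g(275,551),(105,-71,38)),(s,g(103,308),(-105,-71,38)),(s,g(670,143),(-45,307,48))]
def W(p,q):
    a=p[2];q=np.array(q)/1000
    return np.array([p[0]+np.cos(a)*q[0]-np.sin(a)*q[1],p[1]+np.sin(a)*q[0]+np.cos(a)*q[1],q[2]])
res=lambda p:np.concatenate([w2px(c,W(p,q))-uv for c,uv,q in obs])
for sel in (obs[:5],obs[5:],obs):
    r=lambda p:np.concatenate([w2px(c,W(p,q))-uv for c,uv,q in sel])
    o=least_squares(r,[.57,0,0]);print(o.x,np.degrees(o.x[2]),o.fun.round(1))
for z in(0,.03,.042):print([px2w(s,160+x/3,170+y/3,z).round(4)[:2] for x,y in((185,172),(237,258),(100,303))])
E
```

```text
[ 0.57199992 -0.00797095 -0.01469773] -0.8421181544204149 [-0.7 -1.5  1.1 -0.6 -0.5  0.7  1.   0.9 -0.8  0.3]
[ 0.56465926 -0.00417919 -0.01616182] -0.9260040963164601 [ 0.6 -1.5  0.7  1.7 -0.4  0.1 -1.   0.3  0.1 -1.2]
[ 0.56944014 -0.00680491 -0.01575796] -0.9028643318235909 [-1.1 -0.5  0.7  0.4 -1.   1.6  0.5  1.9 -1.3  1.1  0.7 -0.3  1.   3.2
 -0.3  1.8 -1.1  1.6  0.4 -0.1]
[array([ 0.4104, -0.2547]), array([ 0.5314, -0.2522]), array([ 0.514, -0.372])]
[array([ 0.4385, -0.2594]), array([ 0.5555, -0.2569]), array([ 0.5386, -0.3727])]
[array([ 0.4498, -0.2612]), array([ 0.5651, -0.2587]), array([ 0.5485, -0.3729])]
```

```bash
cat >> h.py <<'E'
from scipy.spatial.transform import Rotation as Rn
S0=np.array([.5695,-.0068]);SA=-.0157
def st(x,y,z=0):
    a=SA;x/=1000;y/=1000
    return np.array([S0[0]+np.cos(a)*x-np.sin(a)*y,S0[1]+np.sin(a)*x+np.cos(a)*y,z/1000])
def tool():
    s=get_state();return s,Rn.from_euler("xyz",s["eef_rot"],degrees=True).as_matrix()
def rel(*pts):
    s,R=tool();p=s["tcp_pos"]
    print("t",round(s["time_s"],2),"tcp",p.round(4),"yz-dir deg",np.degrees(np.arctan2(R[1,1],R[0,1])).round(2),np.degrees(np.arctan2(R[1,2],R[0,2])).round(2),"F",s["contact_force"].round(1),"w",round(s["gripper_width"],4))
    for q in pts:
        q=np.asarray(q,float);print(q.round(4),"tool delta mm",((R.T@(q-p))*1000).round(1));p=q
E
python3 - <<'E'
from h import *
rel(); s,R=tool();print(R.round(3))
E
```

```text
t 0.35 tcp [ 0.2038 -0.6434  0.2264] yz-dir deg -162.42 107.58 F [0.3 0.5 0.4] w 0.0875
[[-0.    -0.953 -0.302]
 [ 0.    -0.302  0.953]
 [-1.     0.     0.   ]]
```

Request:
{"api": "play_rows", "payload": {"series": [0, 0, 0, 0.1075, 0, 0, 0, 0.1075, 0, 0, 0, 0.1075, 0, 0, 0, 0, 0, 0, 0, 0], "jaw": 0, "squeeze": 20}}

```text
time_s: 0.77
tcp_pos: [0.2038, -0.6435, 0.2266]
eef_rot: [-79.4, 90.0, 9.9]
contact_force: [0.3, -0.5, -0.1]
gripper_width: 0.0597
```

```bash
python3 - <<'E'
from h import *
rel(st(0,-150,225),st(0,-150,52))
E
```

```text
t 0.77 tcp [ 0.2038 -0.6435  0.2266] yz-dir deg 179.29 89.29 F [ 0.3 -0.5 -0.1] w 0.0597
[ 0.5671 -0.1568  0.225 ] tool delta mm [   1.6 -357.3  491.1]
[ 0.5671 -0.1568  0.052 ] tool delta mm [173.   0.  -0.]
```

Request:
{"api": "play_rows", "payload": {"series": [0, -0.0238, 0.0327, 0, 0, -0.0238, 0.0327, 0, 0, -0.0238, 0.0327, 0, 0, -0.0238, 0.0327, 0, 0, -0.0238, 0.0327, 0]}}

```text
time_s: 1.18
tcp_pos: [0.326, -0.4804, 0.2267]
eef_rot: [-133.5, 90.0, -44.2]
contact_force: [-0.2, -0.1, 0.6]
gripper_width: 0.0265
```

Request:
{"api": "play_rows", "payload": {"series": [0, -0.0238, 0.0327, 0, 0, -0.0238, 0.0327, 0, 0, -0.0238, 0.0327, 0, 0, -0.0238, 0.0327, 0, 0, -0.0238, 0.0327, 0]}}

```text
time_s: 1.6
tcp_pos: [0.4478, -0.3185, 0.227]
eef_rot: [-111.1, 89.9, -21.8]
contact_force: [0.9, -0.8, -0.1]
gripper_width: 0.0002
```

Request:
{"api": "play_rows", "payload": {"series": [0, -0.0238, 0.0327, 0, 0, -0.0238, 0.0327, 0, 0, -0.0238, 0.0327, 0, 0, -0.0238, 0.0327, 0, 0, -0.0238, 0.0327, 0]}}

```text
time_s: 2.02
tcp_pos: [0.5694, -0.1567, 0.227]
eef_rot: [-90.2, 90.0, -0.9]
contact_force: [0.9, -1.4, -0.5]
gripper_width: 0.0003
```

```bash
python3 - <<'E'
from h import *
rel(st(0,-150,52))
c=capture("wrist");cv2.imwrite("pics/w1.png",c["img"]);print(c["world_from_camera"].round(3))
E
```

```text
t 2.02 tcp [ 0.5694 -0.1567  0.227 ] yz-dir deg 179.35 89.35 F [ 0.9 -1.4 -0.5] w 0.0003
[ 0.5671 -0.1568  0.052 ] tool delta mm [ 1.75e+02  2.40e+00 -1.00e-01]
[[ 0.012  0.96   0.279  0.494]
 [ 1.    -0.012 -0.004 -0.157]
 [-0.     0.279 -0.96   0.386]
 [ 0.     0.     0.     1.   ]]
```

View pics/w1.png

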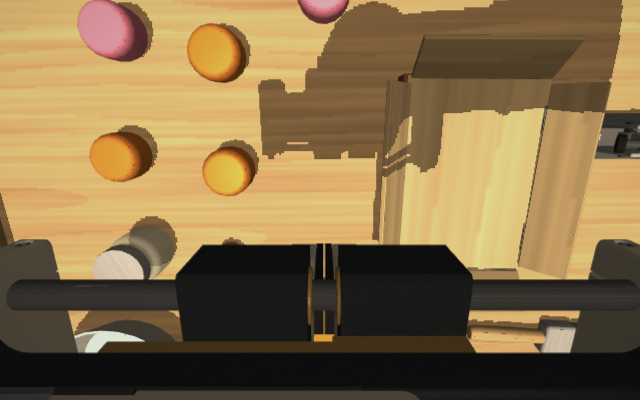

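```bash
python3 - <<'E'
from h import *
c=capture("wrist")
for uv,q in (((411,80),(-105,-71)),((548,80),(-105,71)),((519,268),(105,71))):
    print(px2w(c,*uv,.038).round(4),st(*q,38).round(4))
for uv in((216,50),(120,154),(229,169)): print(px2w(c,*uv,.038))
crop(c,360,20,640,290,2.8,"w1c.png")
E
```

```text
[ 0.4726 -0.0678  0.038 ] [ 0.4634 -0.0761  0.038 ]
[0.474  0.0658 0.038 ] [0.4656 0.0658 0.038 ]
[0.676  0.0686 0.038 ] [0.6756 0.0625 0.038 ]
[ 0.44399541 -0.2553246   0.038     ]
[ 0.54168551 -0.36459786  0.038     ]
[ 0.55845689 -0.25314547  0.038     ]
```

View pics/w1c.png

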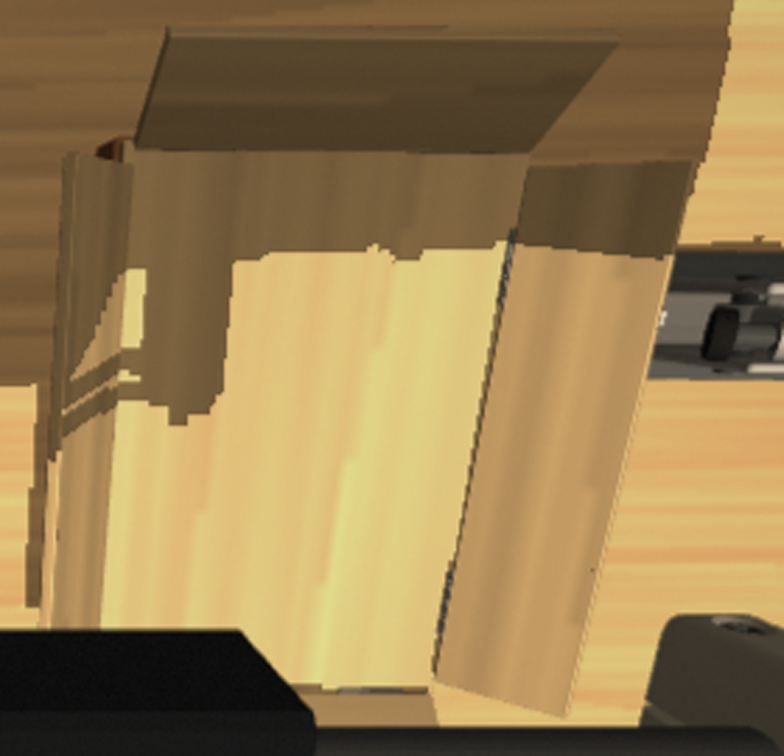

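```bash
python3 - <<'E'
from h import *
from scipy.optimize import least_squares
t=capture("top");s=capture("scene");w=capture("wrist");print(get_state()["tcp_pos"])
f=lambda x,y:(195+(x+.5)/4-.5,135+(y+.5)/4-.5)
g=lambda x,y:(265+(x+.5)/4.8-.5,140+(y+.5)/4.8-.5)
h=lambda x,y:(360+(x+.5)/2.8-.5,20+(y+.5)/2.8-.5)
A,B,Z=101.4,67.4,41.5
obs=[(t,f(421,95),(A,B,Z)),(t,f(623,94),(A,-B,Z)),(t,f(416,397),(-A,B,Z)),(t,f(622,398),(-A,-B,Z)),(t,f(62,305),(-45,307,48)),
(s,g(301,232),(-A,B,Z)),(s,g(492,438),(A,B,Z)),(s,g(275,551),(A,-B,Z)),(s,g(103,308),(-A,-B,Z)),(s,g(670,143),(-45,307,48)),
(w,h(135,150),(-A,-B,Z)),(w,h(529,152),(-A,B,Z)),(w,h(432,685),(A,B,Z))]
def W(p,q):
    a=p[2];q=np.array(q)/1000
    return np.array([p[0]+np.cos(a)*q[0]-np.sin(a)*q[1],p[1]+np.sin(a)*q[0]+np.cos(a)*q[1],q[2]])
for sel in (obs[:5],obs[5:10],obs[10:],obs):
    r=lambda p:np.concatenate([w2px(c,W(p,q))-uv for c,uv,q in sel])
    o=least_squares(r,[.57,0,0]);print(o.x.round(4),np.degrees(o.x[2]).round(2),o.fun.round(1))
for n,c in(("t",t),("s",s),("w",w)):
    hsv=cv2.cvtColor(c["img"],cv2.COLOR_BGR2HSV)
    m=cv2.inRange(hsv,(6,190,60),(24,255,255))
    k,l,st_,ce=cv2.connectedComponentsWithStats(m)
    for i in range(1,k):
        if 100<st_[i,4]<4000: print(n,st_[i],ce[i].round(1),px2w(c,*ce[i],.03).round(4)[:2])
E
```

```text
[ 0.56839015 -0.15833253  0.22634734]
[ 0.5717 -0.0079 -0.0154] -0.88 [ 0.6 -0.2 -0.2  0.7  0.8 -0.5 -0.3 -0.3 -0.8  0.3]
[ 0.5681 -0.006  -0.0117] -0.67 [ 0.  -0.4 -0.8  1.4  0.4 -1.1  0.5  0.8 -0.  -0.7]
[ 0.5639 -0.0109 -0.014 ] -0.8 [ 0.1 -0.4 -0.3 -0.6  0.3  1.3]
[ 0.5657 -0.0095 -0.0155] -0.89 [ 1.2  1.9  0.5  2.8  1.4  1.7  0.3  2.  -0.2  2.5 -1.2 -0.4 -2.5  1.5
 -1.5 -1.2 -0.9  0.7 -1.1 -0.5  1.5  1.6  0.9  1.6  1.1  2.9]
t [545 162  27  28 132] [552.3 174.9] [ 0.6278 -0.6347]
t [547 213  24  26 138] [554.7 227.4] [ 0.4835 -0.6349]
t [548 244  27  27 143] [556.  255.9] [ 0.4063 -0.635 ]
s [369  19  30  17 368] [384.3  26.9] [-0.3874  0.9114]
s [172  28  40  21 638] [190.5  37.8] [-0.8069  0.0565]
s [338  28  31  17 400] [352.5  36. ] [-0.3876  0.7223]
s [316  37  19  18 272] [323.7  45.6] [-0.3744  0.5529]
s [184  69  21  23 322] [193.9  80. ] [-0.3956 -0.0622]
s [346  95  52  23 244] [371.9 105.5] [0.1618 0.443 ]
s [199 196  19  24 374] [207.5 207.6] [ 0.3451 -0.2668]
s [211 219  21  22 336] [220.7 229.5] [ 0.4446 -0.2645]
s [228 248  21  23 372] [237.9 258.8] [ 0.5623 -0.2629]
s [  36  258   61  107 3862] [ 63.4 308.6] [ 0.4812 -0.6673]
s [182 263  21  24 396] [192.2 273.8] [ 0.5452 -0.3779]
s [ 290  275   51   50 2030] [315.  299.7] [ 0.769  -0.1543]
s [244 286  15  17 151] [250.8 293.2] [ 0.6735 -0.2758]
w [ 189   25   58   58 1411] [218.5  53.6] [ 0.4407 -0.2604]
w [  91  133   62   49 2178] [120.7 156.2] [ 0.5396 -0.374 ]
w [204 148  52  49 795] [235.  166.7] [ 0.5521 -0.2536]
w [315 334  19   8 116] [323.2 337.8] [ 0.7683 -0.1617]
```

```bash
sed -i 's/^S0=.*/S0=np.array([.569,-.0082]);SA=-.0150/' h.py
```

Request:
{"api": "play_rows", "payload": {"series": [0.035, 0, 0, 0, 0.035, 0, 0, 0, 0.035, 0, 0, 0, 0.035, 0, 0, 0, 0.035, 0, 0, 0]}}

```text
time_s: 2.68
tcp_pos: [0.5678, -0.16, 0.0508]
eef_rot: [-91.2, 89.9, -2.1]
contact_force: [-0.0, 0.2, -1.6]
gripper_width: 0.0009
```

```bash
python3 - <<'E'
from h import *
rel(st(0,-71-21,52))
c=capture("scene");crop(c,180,100,440,310,3,"s3.png")
E
```

```text
t 2.68 tcp [ 0.5678 -0.16    0.0508] yz-dir deg 179.1 89.1 F [-0.   0.2 -1.6] w 0.0009
[ 0.5676 -0.1002  0.052 ] tool delta mm [-1.2  1.1 59.8]
```

View pics/s3.png

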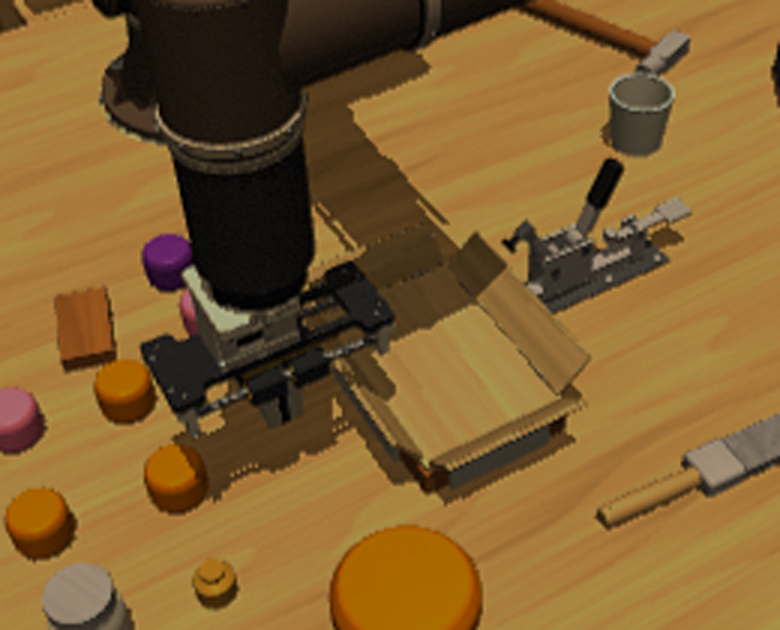

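Request:
{"api": "play_rows", "payload": {"series": [0, 0, 0.014, 0, 0, 0, 0.012, 0, 0, 0, 0.01, 0, 0, 0, 0.008, 0, 0, 0, 0.006, 0]}}

```text
time_s: 3.15
tcp_pos: [0.5704, -0.1082, 0.0536]
eef_rot: [-96.9, 89.8, -7.8]
contact_force: [0.5, -1.5, 2.3]
gripper_width: 0.0001
```

Request:
{"api": "play_rows", "payload": {"series": [0, 0, 0.003, 0, 0, 0, 0.003, 0, 0, 0, 0.002, 0, 0, 0, 0.001, 0, 0, 0, 0, 0]}}

```text
time_s: 3.57
tcp_pos: [0.5693, -0.0995, 0.0515]
eef_rot: [44.4, 90.0, 133.5]
contact_force: [0.4, -0.4, 1.3]
gripper_width: 0.0003
```

```bash
python3 - <<'E'
from h import *
rel()
c=capture("scene");crop(c,200,100,440,300,3.2,"s4.png")
c=capture("top");crop(c,270,120,430,270,4.5,"t4.png")
E
```

```text
t 3.57 tcp [ 0.5693 -0.0995  0.0515] yz-dir deg 179.1 89.1 F [ 0.4 -0.4  1.3] w 0.0003
```

View pics/s4.png

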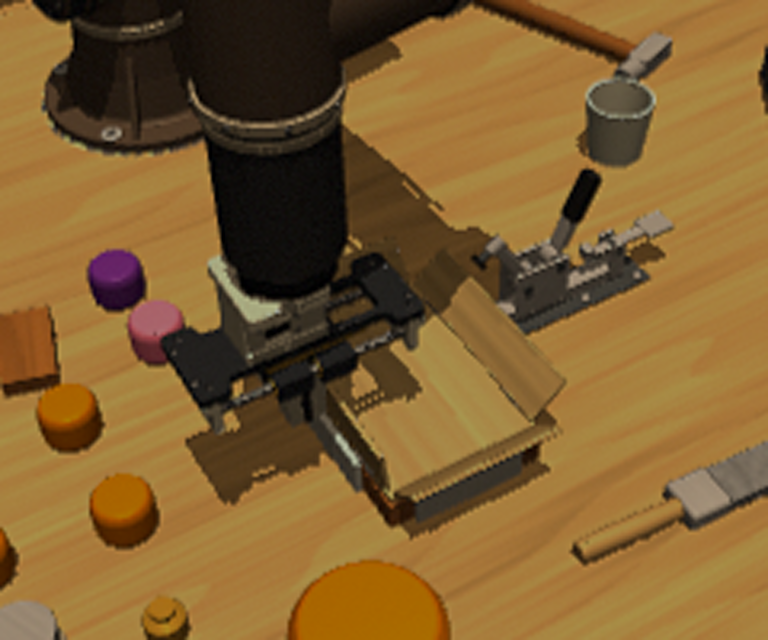

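Request:
{"api": "play_rows", "payload": {"series": [0, 0, 0.002, 0, 0, 0, 0.002, 0, 0, 0, 0.002, 0, 0, 0, 0.001, 0, 0, 0, 0.001, 0]}}

```text
time_s: 4.08
tcp_pos: [0.569, -0.0922, 0.0514]
eef_rot: [128.2, 89.9, -142.7]
contact_force: [-1.3, -10.3, -0.1]
gripper_width: 0.0003
```

Request:
{"api": "play_rows", "payload": {"series": [0, 0, 0.001, 0, 0, 0, 0.001, 0, 0, 0, 0, 0, 0, 0, 0, 0, 0, 0, 0, 0]}}

```text
time_s: 4.5
tcp_pos: [0.5681, -0.0918, 0.0514]
eef_rot: [129.3, 89.8, -141.6]
contact_force: [-1.7, -13.9, 2.5]
gripper_width: 0.0008
```

Request:
{"api": "play_rows", "payload": {"series": [0, 0, -0.025, 0, 0, 0, -0.025, 0, -0.035, 0, 0, 0, -0.035, 0, 0, 0, 0, 0, 0, 0]}}

```text
time_s: 4.92
tcp_pos: [0.5727, -0.1403, 0.128]
eef_rot: [-94.5, 89.5, -5.4]
contact_force: [1.6, 0.1, 0.9]
gripper_width: 0.0005
```

```bash
python3 - <<'E'
from h import *
rel(st(-152,0,122),st(-152,0,52))
E
```

```text
t 4.92 tcp [ 0.5727 -0.1403  0.128 ] yz-dir deg 179.13 89.13 F [1.6 0.1 0.9] w 0.0005
[ 0.417  -0.0059  0.122 ] tool delta mm [  4.4 157.7 132. ]
[ 0.417  -0.0059  0.052 ] tool delta mm [70.   0.7  0.1]
```

Request:
{"api": "play_rows", "payload": {"series": [0, 0.0312, 0.0264, 0, 0, 0.0312, 0.0264, 0, 0, 0.0312, 0.0264, 0, 0, 0.0312, 0.0264, 0, 0, 0.0312, 0.0264, 0]}}

```text
time_s: 5.33
tcp_pos: [0.4135, -0.0043, 0.1213]
eef_rot: [-36.4, 90.0, 52.7]
contact_force: [0.2, 2.3, 0.9]
gripper_width: 0.0003
```

Request:
{"api": "play_rows", "payload": {"series": [0, 0, 0, 0, 0.0175, 0, 0, 0, 0.0175, 0, 0, 0, 0.0175, 0, 0, 0, 0.0175, 0, 0, 0]}}

```text
time_s: 5.75
tcp_pos: [0.4152, -0.0045, 0.0512]
eef_rot: [-56.7, 89.9, 32.5]
contact_force: [0.9, -0.9, -0.3]
gripper_width: 0.0003
```

```bash
python3 - <<'E'
from h import *
rel(st(-115,0,52))
c=capture("scene");crop(c,200,100,440,300,3.2,"s5.png")
E
```

```text
t 5.75 tcp [ 0.4152 -0.0045  0.0512] yz-dir deg 179.15 89.15 F [ 0.9 -0.9 -0.3] w 0.0003
[ 0.454  -0.0065  0.052 ] tool delta mm [ -0.7 -38.8  -1.4]
```

View pics/s5.png

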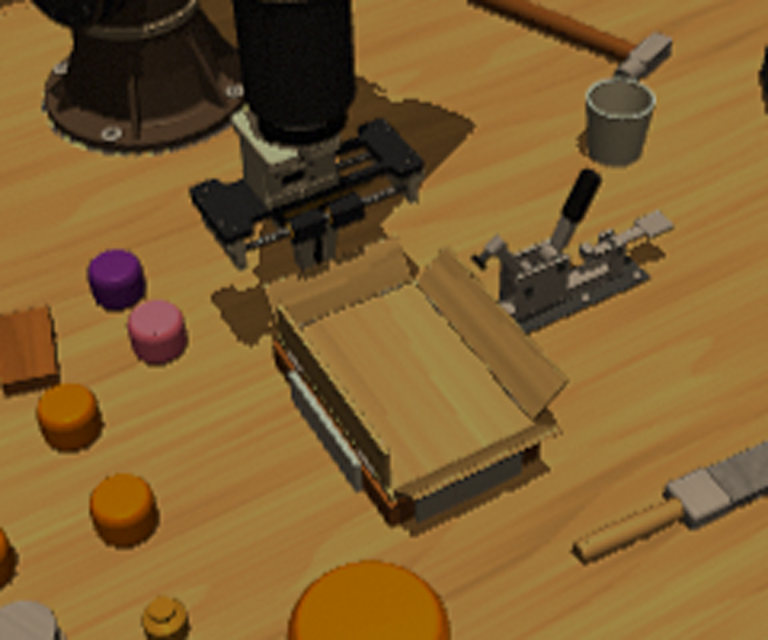

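Request:
{"api": "play_rows", "payload": {"series": [0, -0.008, 0, 0, 0, -0.008, 0, 0, 0, -0.007, 0, 0, 0, -0.006, 0, 0, 0, -0.005, 0, 0]}}

```text
time_s: 6.22
tcp_pos: [0.4506, -0.0055, 0.0523]
eef_rot: [-68.0, 89.9, 21.1]
contact_force: [-1.8, 0.3, 1.2]
gripper_width: 0.0006
```

Request:
{"api": "play_rows", "payload": {"series": [0, -0.002, 0, 0, 0, -0.002, 0, 0, 0, -0.002, 0, 0, 0, 0, 0, 0, 0, 0, 0, 0]}}

```text
time_s: 6.63
tcp_pos: [0.4537, -0.0064, 0.0513]
eef_rot: [110.6, 89.9, -160.3]
contact_force: [-4.4, -1.3, 2.4]
gripper_width: 0.0001
```

```bash
python3 - <<'E'
from h import *
rel(st(-115,0,52))
c=capture("scene");crop(c,200,100,440,300,3.2,"s6.png")
E
```

```text
t 6.63 tcp [ 0.4537 -0.0064  0.0513] yz-dir deg 179.07 89.07 F [-4.4 -1.3  2.4] w 0.0001
[ 0.454  -0.0065  0.052 ] tool delta mm [-0.7 -0.3 -0. ]
```

View pics/s6.png

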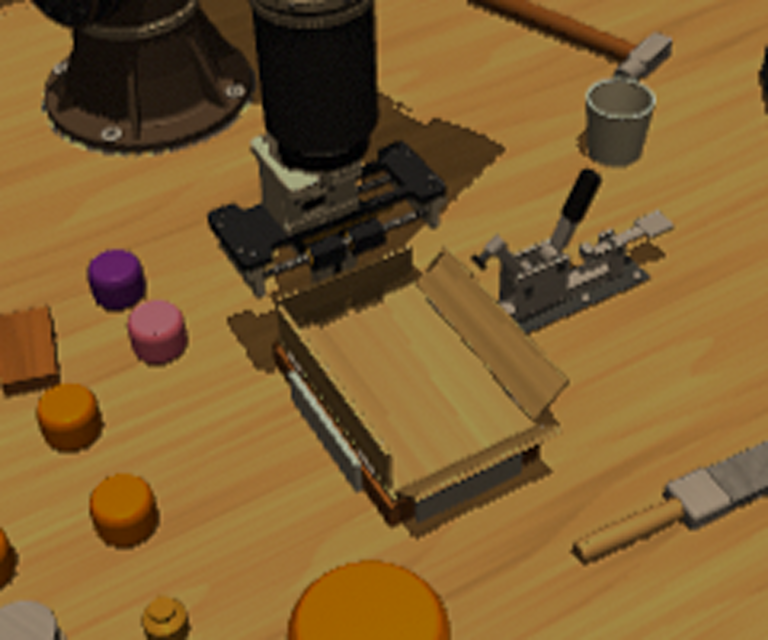

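Request:
{"api": "play_rows", "payload": {"series": [0, -0.001, 0, 0, 0, -0.001, 0, 0, 0, -0.001, 0, 0, 0, 0, 0, 0, 0, 0, 0, 0]}}

```text
time_s: 7.1
tcp_pos: [0.455, -0.0067, 0.051]
eef_rot: [103.8, 89.7, -167.2]
contact_force: [-11.7, 0.6, 7.0]
gripper_width: 0.0004
```

Request:
{"api": "play_rows", "payload": {"series": [0, 0.02, 0, 0, 0, 0.02, 0, 0, -0.035, 0, 0, 0, -0.035, 0, 0, 0, 0, 0, 0, 0]}}

```text
time_s: 7.52
tcp_pos: [0.4222, -0.0037, 0.1276]
eef_rot: [-73.5, 89.4, 15.7]
contact_force: [1.2, 0.5, 0.9]
gripper_width: 0.0007
```

```bash
python3 - <<'E'
from h import *
rel(st(152,0,122),st(152,0,52))
E
```

```text
t 7.52 tcp [ 0.4222 -0.0037  0.1276] yz-dir deg 179.24 89.24 F [1.2 0.5 0.9] w 0.0007
[ 0.721  -0.0105  0.122 ] tool delta mm [   8.9 -298.8   -2.8]
[ 0.721  -0.0105  0.052 ] tool delta mm [70.   0.8 -0.2]
```

Request:
{"api": "play_rows", "payload": {"series": [0, -0.0373, 0, 0, 0, -0.0373, 0, 0, 0, -0.0373, 0, 0, 0, -0.0373, 0, 0, 0, -0.0373, 0, 0]}}

```text
time_s: 7.93
tcp_pos: [0.6072, -0.0081, 0.1219]
eef_rot: [-77.5, 89.9, 11.6]
contact_force: [-0.2, 0.6, -0.3]
gripper_width: 0.0001
```

Request:
{"api": "play_rows", "payload": {"series": [0, -0.0373, 0, 0, 0, -0.0373, 0, 0, 0, -0.0373, 0, 0, 0, 0, 0, 0, 0, 0, 0, 0]}}

```text
time_s: 8.35
tcp_pos: [0.7182, -0.01, 0.1198]
eef_rot: [170.6, 90.0, -100.3]
contact_force: [-0.9, -0.1, -0.6]
gripper_width: 0.0002
```

```bash
python3 - <<'E'
from h import *
rel(st(152,0,52))
c=capture("scene");crop(c,200,100,440,300,3.2,"s7.png")
E
```

```text
t 8.35 tcp [ 0.7182 -0.01    0.1198] yz-dir deg 179.07 89.07 F [-0.9 -0.1 -0.6] w 0.0002
[ 0.721  -0.0105  0.052 ] tool delta mm [67.8 -2.8 -0.4]
```

View pics/s7.png

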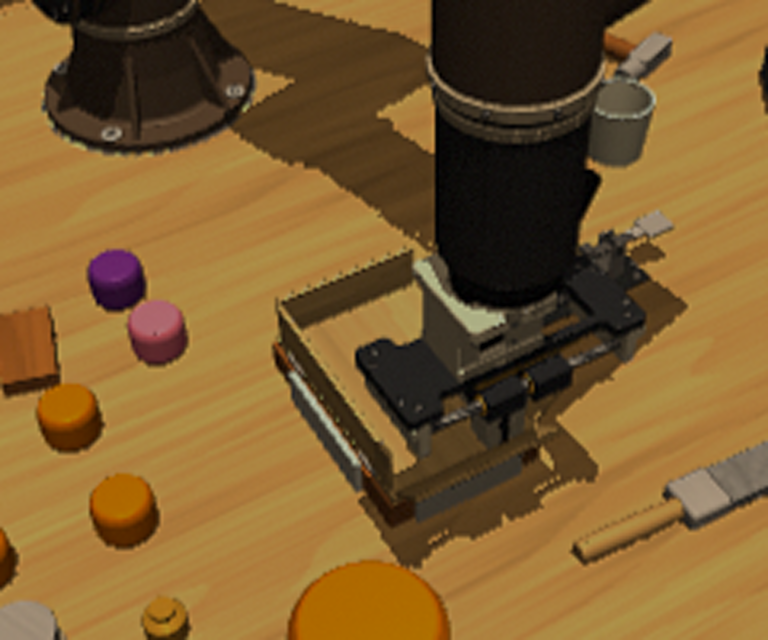

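Request:
{"api": "play_rows", "payload": {"series": [0, -0.012, 0, 0, 0.0175, 0, 0, 0, 0.0175, 0, 0, 0, 0.0175, 0, 0, 0, 0.0155, 0, 0, 0]}}

```text
time_s: 8.82
tcp_pos: [0.7276, -0.0098, 0.0536]
eef_rot: [-68.7, 89.9, 20.4]
contact_force: [-0.5, 0.2, 0.4]
gripper_width: 0.0004
```

```bash
python3 - <<'E'
from h import *
rel(st(115,0,52))
c=capture("scene");crop(c,200,100,440,300,3.2,"s8.png")
E
```

```text
t 8.82 tcp [ 0.7276 -0.0098  0.0536] yz-dir deg 179.12 89.12 F [-0.5  0.2  0.4] w 0.0004
[ 0.684  -0.0099  0.052 ] tool delta mm [ 1.5 43.6 -0.8]
```

View pics/s8.png

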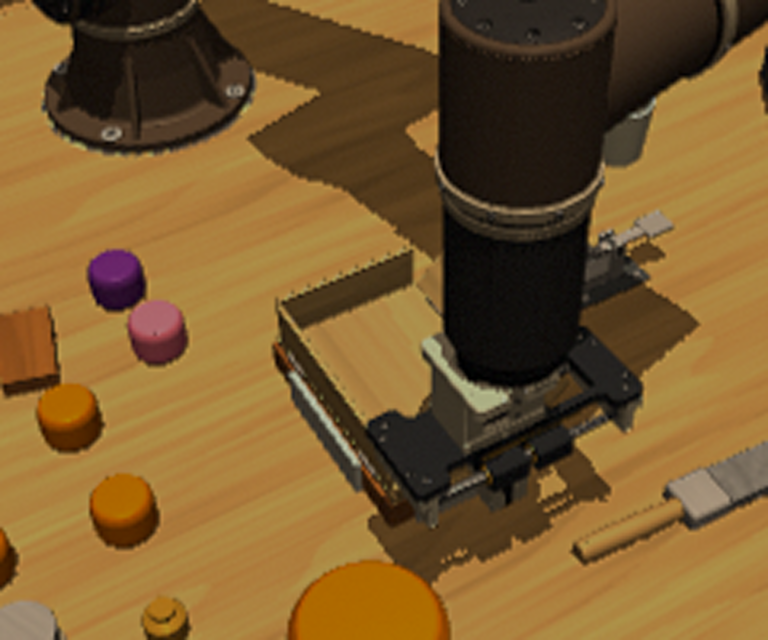

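Now push the back side inward (+ty = −x).

Request:
{"api": "play_rows", "payload": {"series": [0, 0.01, 0, 0, 0, 0.009, 0, 0, 0, 0.008, 0, 0, 0, 0.007, 0, 0, 0, 0.005, 0, 0]}}

```text
time_s: 9.28
tcp_pos: [0.6888, -0.0092, 0.0553]
eef_rot: [-72.4, 89.9, 16.7]
contact_force: [1.1, 1.0, 0.8]
gripper_width: 0.0004
```

Request:
{"api": "play_rows", "payload": {"series": [0, 0.002, 0, 0, 0, 0.002, 0, 0, 0, 0.002, 0, 0, 0, 0.001, 0, 0, 0, 0, 0, 0]}}

```text
time_s: 9.7
tcp_pos: [0.6836, -0.0093, 0.0539]
eef_rot: [-85.8, 89.9, 3.3]
contact_force: [5.0, -0.2, 0.4]
gripper_width: 0.0006
```

Request:
{"api": "play_rows", "payload": {"series": [0, 0.001, 0, 0, 0, 0.001, 0, 0, 0, 0.001, 0, 0, 0, 0, 0, 0, 0, 0, 0, 0]}}

```text
time_s: 10.12
tcp_pos: [0.6834, -0.0092, 0.0547]
eef_rot: [-86.9, 89.6, 2.2]
contact_force: [12.3, -2.7, -1.6]
gripper_width: 0.0004
```

Request:
{"api": "play_rows", "payload": {"series": [0, -0.015, 0, 0, 0, -0.015, 0, 0, -0.035, 0, 0, 0, -0.035, 0, 0, 0, 0, 0, 0, 0]}}

```text
time_s: 10.53
tcp_pos: [0.7124, -0.0099, 0.13]
eef_rot: [-90.9, 89.6, -1.8]
contact_force: [1.2, 0.4, 1.6]
gripper_width: 0.0006
```

```bash
python3 - <<'E'
from h import *
rel(st(50,145,122),st(50,145,52))
c=capture("scene");crop(c,200,100,440,300,3.2,"s9.png")
E
```

```text
t 10.53 tcp [ 0.7124 -0.0099  0.13  ] yz-dir deg 179.16 89.16 F [1.2 0.4 1.6] w 0.0006
[0.6212 0.136  0.122 ] tool delta mm [  7.3  93.4 144.6]
[0.6212 0.136  0.052 ] tool delta mm [70.   0.5  0. ]
```

View pics/s9.png

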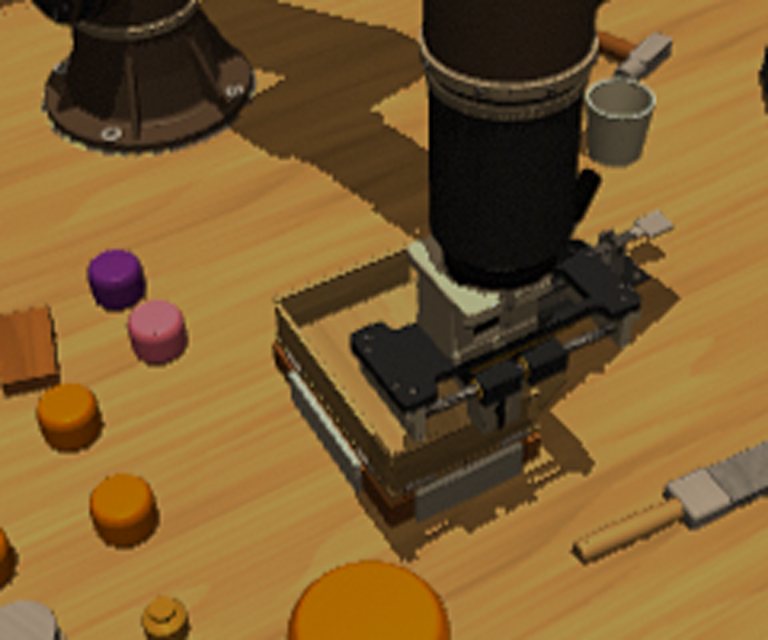

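Request:
{"api": "play_rows", "payload": {"series": [0, 0.0187, 0.0289, 0, 0, 0.0187, 0.0289, 0, 0, 0.0187, 0.0289, 0, 0, 0.0187, 0.0289, 0, 0, 0.0187, 0.0289, 0]}}

```text
time_s: 11.0
tcp_pos: [0.6159, 0.1367, 0.1224]
eef_rot: [109.4, 89.8, -161.6]
contact_force: [0.5, 0.5, -0.2]
gripper_width: 0.0003
```

Request:
{"api": "play_rows", "payload": {"series": [0, 0, 0, 0, 0.018, 0, 0, 0, 0.018, 0, 0, 0, 0.018, 0, 0, 0, 0.018, 0, 0, 0]}}

```text
time_s: 11.42
tcp_pos: [0.6168, 0.1358, 0.05]
eef_rot: [108.7, 89.9, -162.2]
contact_force: [0.3, 0.5, 0.3]
gripper_width: 0.0005
```

```bash
python3 - <<'E'
from h import *
rel(st(50,84,52))
c=capture("scene");crop(c,200,100,440,300,3.2,"s10.png")
E
```

```text
t 11.42 tcp [0.6168 0.1358 0.05  ] yz-dir deg 179.1 89.1 F [0.3 0.5 0.3] w 0.0005
[0.6203 0.075  0.052 ] tool delta mm [ -2.   -4.4 -60.7]
```

View pics/s10.png

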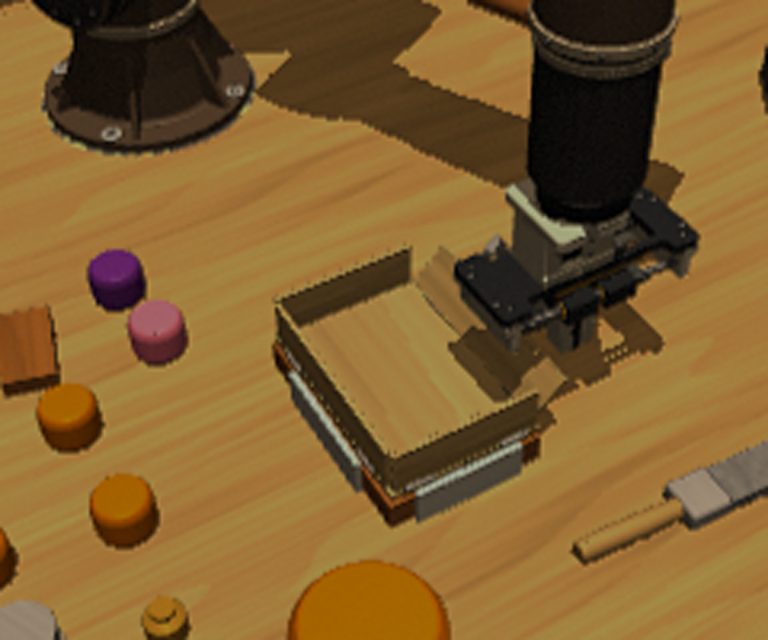

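Three sides are up. Push the left one in (−tz).

Request:
{"api": "play_rows", "payload": {"series": [0, 0, -0.015, 0, 0, 0, -0.014, 0, 0, 0, -0.012, 0, 0, 0, -0.01, 0, 0, 0, -0.006, 0]}}

```text
time_s: 11.88
tcp_pos: [0.6188, 0.0798, 0.0534]
eef_rot: [-49.4, 89.7, 39.7]
contact_force: [-4.6, 33.1, 9.3]
gripper_width: 0.0005
```

Request:
{"api": "play_rows", "payload": {"series": [0, 0, -0.002, 0, 0, 0, -0.002, 0, 0, 0, -0.001, 0, 0, 0, 0, 0, 0, 0, 0, 0]}}

```text
time_s: 12.3
tcp_pos: [0.6203, 0.0799, 0.0542]
eef_rot: [-45.7, 89.3, 43.4]
contact_force: [-2.0, 28.2, 7.4]
gripper_width: 0.0002
```

Request:
{"api": "play_rows", "payload": {"series": [0, 0, 0.025, 0, 0, 0, 0.035, 0, -0.035, 0, 0, 0, -0.035, 0, 0, 0, -0.035, 0, 0, 0]}}

```text
time_s: 12.72
tcp_pos: [0.617, 0.1336, 0.1575]
eef_rot: [121.6, 89.8, -149.2]
contact_force: [1.2, 0.8, 0.7]
gripper_width: 0.0005
```

Request:
{"api": "play_rows", "payload": {"series": [0, -0.03, 0, 0, 0, -0.03, 0, 0, 0, -0.03, 0, 0, 0, 0, 0, 0, 0, 0, 0, 0]}}

```text
time_s: 13.13
tcp_pos: [0.7084, 0.1312, 0.1555]
eef_rot: [111.8, 89.9, -159.2]
contact_force: [-0.0, 0.4, -0.1]
gripper_width: 0.0005
```

```bash
python3 - <<'E'
from h import *
rel()
c=capture("scene");crop(c,200,100,440,300,3.2,"s11.png")
c=capture("top");crop(c,195,135,375,260,4,"t11.png")
c=capture("wrist");cv2.imwrite("pics/w11.png",c["img"])
E
```

```text
t 13.13 tcp [0.7084 0.1312 0.1555] yz-dir deg 178.99 88.99 F [-0.   0.4 -0.1] w 0.0005
```

View pics/s11.png

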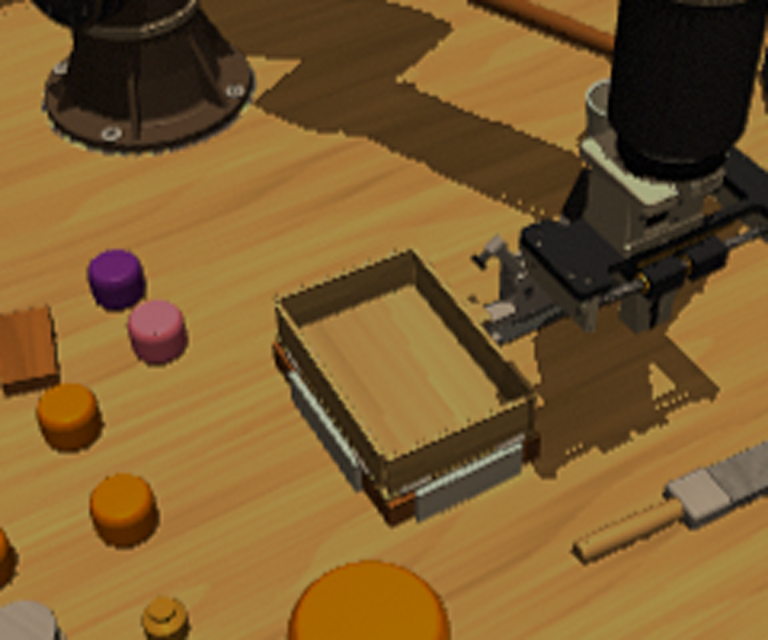

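View pics/t11.png

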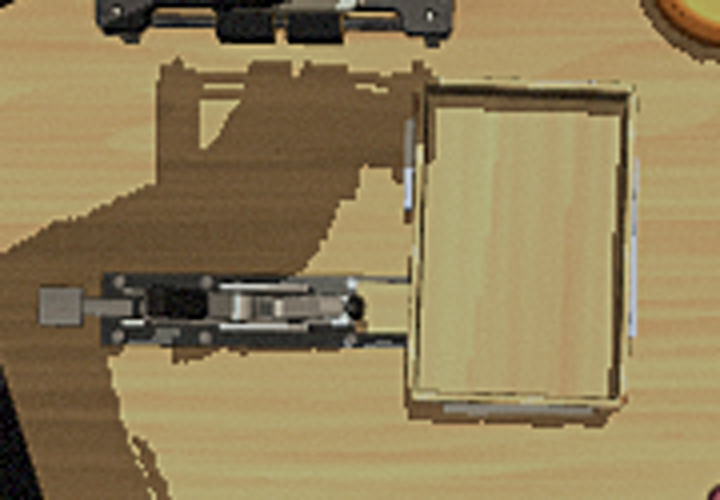

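View pics/w11.png

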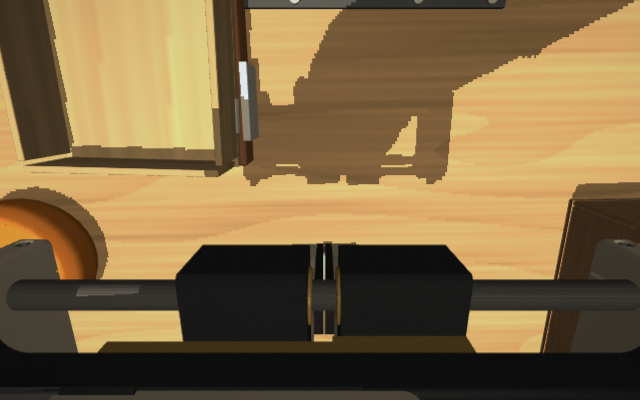

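```bash
sed -i 's/^S0=.*/S0=np.array([.569,-.0065]);SA=-.0150/' h.py; python3 - <<'E'
from h import *
c=capture("top")
for x,y,z in((178,303,.13),(150,303,.135),(207,303,.11),(62,305,.048),(350,307,.089),(233,310,.03)):
    print(px2w(c,195+x/4,135+y/4,z).round(4))
print(st(-45,214,135),st(-45,307,48),st(-45,103,89))
rel(st(-45,170,150),st(-45,187,122))
E
```

```text
[0.529  0.2047 0.13  ]
[0.5289 0.2208 0.135 ]
[0.5297 0.1902 0.11  ]
[0.5313 0.2966 0.048 ]
[0.5276 0.1024 0.089 ]
[0.5281 0.1861 0.03  ]
[0.52721494 0.2081509  0.135     ] [0.52860989 0.30114044 0.048     ] [0.52555    0.09716339 0.089     ]
t 13.33 tcp [0.7072 0.1322 0.1569] yz-dir deg 179.09 89.09 F [ 0.9 -0.  -0.1] w 0.0001
[0.5266 0.1642 0.15  ] tool delta mm [  6.9 181.1  29.1]
[0.5268 0.1812 0.122 ] tool delta mm [28.  0. 17.]
```

Request:
{"api": "play_rows", "payload": {"series": [0, 0.0359, 0.0083, 0, 0, 0.0359, 0.0083, 0, 0, 0.0359, 0.0083, 0, 0, 0.0359, 0.0083, 0, 0, 0.0359, 0.0083, 0]}}

```text
time_s: 13.75
tcp_pos: [0.5269, 0.1768, 0.1569]
eef_rot: [-48.2, 90.0, 40.9]
contact_force: [0.0, 1.8, 0.7]
gripper_width: 0.0007
```

Request:
{"api": "play_rows", "payload": {"series": [0, 0, 0, 0, 0, 0, 0, 0, 0.015, 0, 0, 0, 0.014, 0, 0, 0, 0, 0, 0, 0]}}

```text
time_s: 14.17
tcp_pos: [0.5283, 0.1762, 0.1256]
eef_rot: [117.7, 89.8, -153.3]
contact_force: [-0.2, -0.5, -0.6]
gripper_width: 0.0004
```

```bash
python3 - <<'E'
from h import *
rel(st(-43.7,196,127))
c=capture("scene");crop(c,320,110,440,220,6,"s12.png")
E
```

```text
t 14.17 tcp [0.5283 0.1762 0.1256] yz-dir deg 179.07 89.07 F [-0.2 -0.5 -0.6] w 0.0004
[0.5282 0.1901 0.127 ] tool delta mm [-1.4  0.3 13.9]
```

View pics/s12.png

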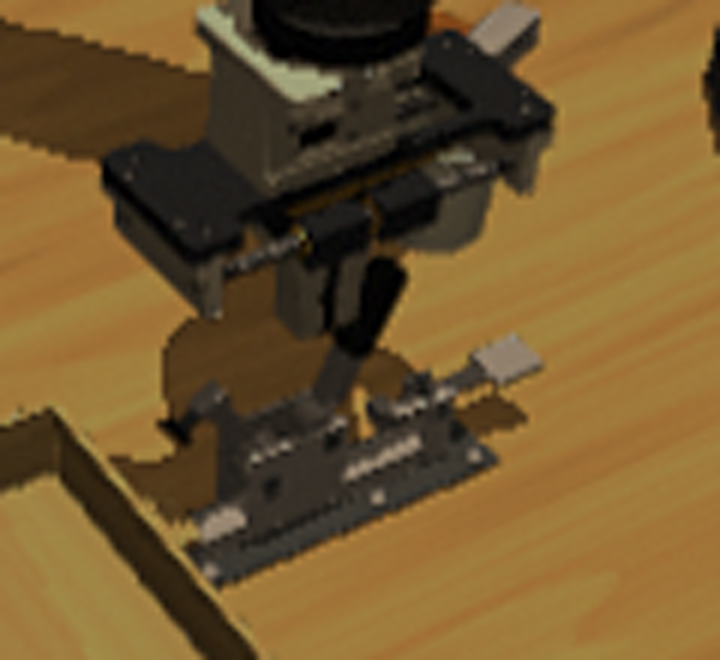

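Request:
{"api": "play_rows", "payload": {"series": [0, 0, 0.013, 0, 0.003, 0, 0.011, 0, 0.007, 0, 0.0105, 0, 0.007, 0, 0.0065, 0, 0.007, 0, 0.0065, 0]}}

```text
time_s: 14.63
tcp_pos: [0.5302, 0.2259, 0.1031]
eef_rot: [-52.8, 90.0, 36.3]
contact_force: [1.4, -0.7, 0.9]
gripper_width: 0.0005
```

Request:
{"api": "play_rows", "payload": {"series": [0.0085, 0, 0.005, 0, 0.0085, 0, 0.004, 0, 0.0095, 0, 0.003, 0, 0.0095, 0, 0.0015, 0, 0, 0, 0, 0]}}

```text
time_s: 15.05
tcp_pos: [0.5301, 0.2384, 0.0664]
eef_rot: [153.7, 89.9, -117.2]
contact_force: [0.4, -0.2, 0.2]
gripper_width: 0.0005
```

```bash
python3 - <<'E'
from h import *
rel(st(-43.7,243.5,66))
c=capture("scene");crop(c,320,110,440,220,6,"s13.png")
E
```

```text
t 15.05 tcp [0.5301 0.2384 0.0664] yz-dir deg 179.15 89.15 F [ 0.4 -0.2  0.2] w 0.0005
[0.529  0.2376 0.066 ] tool delta mm [ 0.4  1.1 -0.8]
```

View pics/s13.png

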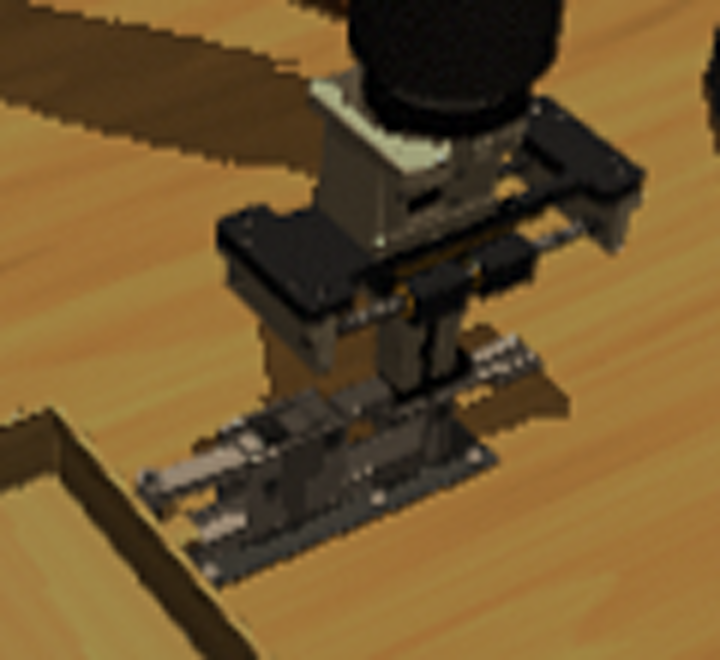

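Request:
{"api": "play_rows", "payload": {"series": [-0.02, 0, 0, 0, -0.04, 0, 0, 0, -0.04, 0, 0, 0, -0.04, 0, 0, 0, 0, 0, 0, 0]}}

```text
time_s: 15.52
tcp_pos: [0.5334, 0.2396, 0.2155]
eef_rot: [-59.1, 89.4, 30.0]
contact_force: [1.3, -0.2, 0.8]
gripper_width: 0.0004
```

```bash
python3 - <<'E'
from h import *
rel()
c=capture("scene");crop(c,280,110,440,240,4.8,"s14.png")
t=capture("top");s=c
crop(t,365,140,485,310,3,"t14.png")
for n,c in(("t",t),("s",s)):
    hsv=cv2.cvtColor(c["img"],cv2.COLOR_BGR2HSV)
    m=cv2.inRange(hsv,(6,150,60),(24,255,255))
    k,l,q,ce=cv2.connectedComponentsWithStats(m)
    for i in range(1,k):
        w=px2w(c,*ce[i],.03)
        if 100<q[i,4]<700 and .3<w[0]<.65 and -.45<w[1]<0: print(n,q[i],ce[i].round(1),w.round(4)[:2])
E
```

```text
t 15.52 tcp [0.5334 0.2396 0.2155] yz-dir deg 179.15 89.15 F [ 1.3 -0.2  0.8] w 0.0004
t [409 191  19  19 221] [418.8 200.3] [ 0.5593 -0.264 ]
t [451 197  20  19 272] [460.9 205.9] [ 0.5435 -0.3792]
t [410 234  20  20 259] [420.1 243.4] [ 0.4422 -0.2651]
t [408 266  25  35 433] [420.4 283.2] [ 0.3356 -0.2634]
```

View pics/s14.png

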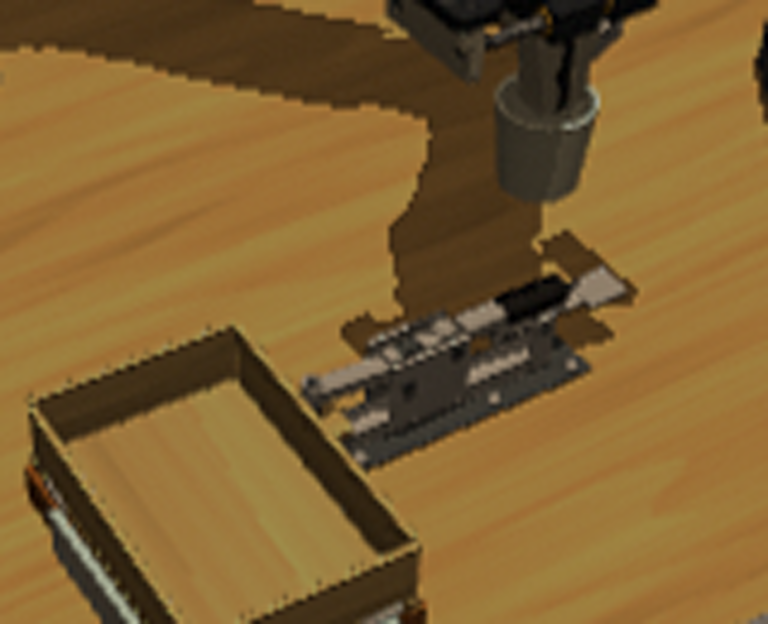

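View pics/t14.png

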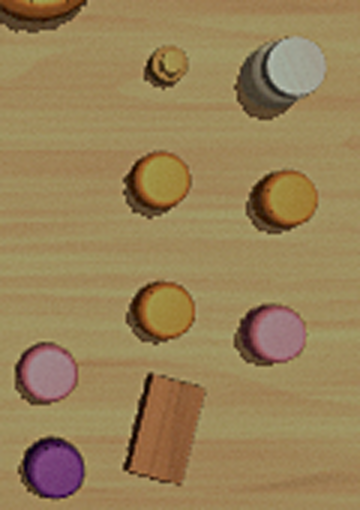

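```bash
python3 - <<'E'
from h import *
rel([.559,-.260,.16],[.559,-.26,.008],st(60,0,46))
E
```

```text
t 15.62 tcp [0.5305 0.2383 0.2088] yz-dir deg 179.08 89.08 F [-1.1 -0.1 -1.7] w 0.0006
[ 0.559 -0.26   0.16 ] tool delta mm [  47.8  -36.4 -497.9]
[ 0.559 -0.26   0.008] tool delta mm [152.    0.3  -0.3]
[ 0.629  -0.0074  0.046 ] tool delta mm [-37.3 -66.  253.8]
```

Request:
{"api": "play_rows", "payload": {"series": [0.0032, -0.0024, -0.0332, 0, 0.0032, -0.0024, -0.0332, 0, 0.0032, -0.0024, -0.0332, 0, 0.0032, -0.0024, -0.0332, 0, 0.0032, -0.0024, -0.0332, 0], "jaw": 100}}

```text
time_s: 16.03
tcp_pos: [0.5381, 0.07, 0.1893]
eef_rot: [110.2, 89.8, -160.7]
contact_force: [0.5, -0.5, -1.0]
gripper_width: 0.0282
```

Request:
{"api": "play_rows", "payload": {"series": [0.0032, -0.0024, -0.0332, 0, 0.0032, -0.0024, -0.0332, 0, 0.0032, -0.0024, -0.0332, 0, 0.0032, -0.0024, -0.0332, 0, 0.0032, -0.0024, -0.0332, 0]}}

```text
time_s: 16.45
tcp_pos: [0.5474, -0.096, 0.1733]
eef_rot: [91.8, 89.8, -179.1]
contact_force: [1.2, 0.6, -0.9]
gripper_width: 0.0616
```

Request:
{"api": "play_rows", "payload": {"series": [0.0032, -0.0024, -0.0332, 0, 0.0032, -0.0024, -0.0332, 0, 0.0032, -0.0024, -0.0332, 0, 0.0032, -0.0024, -0.0332, 0, 0.0032, -0.0024, -0.0332, 0]}}

```text
time_s: 16.87
tcp_pos: [0.5568, -0.2619, 0.157]
eef_rot: [75.2, 89.8, 164.3]
contact_force: [0.2, 1.0, 1.0]
gripper_width: 0.0872
```

Request:
{"api": "play_rows", "payload": {"series": [0, 0, 0, 0, 0.02, 0, 0, 0, 0.02, 0, 0, 0, 0.02, 0, 0, 0, 0, 0, 0, 0]}}

```text
time_s: 17.28
tcp_pos: [0.5541, -0.2597, 0.0934]
eef_rot: [75.2, 89.4, 164.2]
contact_force: [-0.3, 0.9, -1.2]
gripper_width: 0.0877
```

```bash
python3 - <<'E'
from h import *
rel([.559,-.26,.008])
c=capture("scene");crop(c,160,150,340,300,4.2,"s15.png")
c=capture("wrist");cv2.imwrite("pics/w15.png",c["img"])
E
```

```text
t 17.28 tcp [ 0.5541 -0.2597  0.0934] yz-dir deg 179.0 89.0 F [-0.3  0.9 -1.2] w 0.0877
[ 0.559 -0.26   0.008] tool delta mm [85.4 -5.7 -0.5]
```

View pics/s15.png

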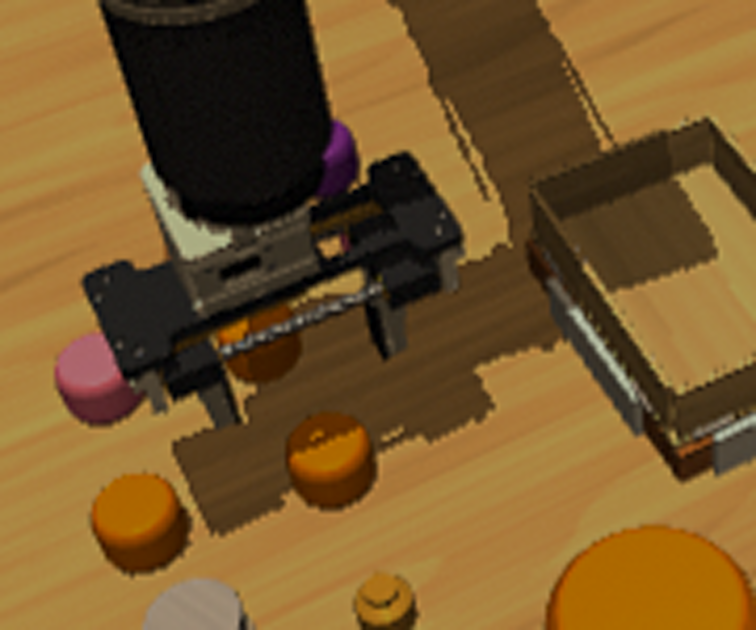

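View pics/w15.png

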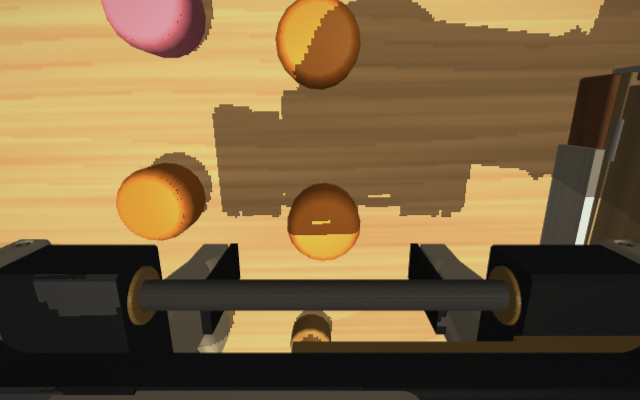

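```bash
python3 - <<'E'
from h import *
c=capture("wrist")
print(px2w(c,324,218,.042),px2w(c,324,222,.042)); rel()
E
```

```text
[ 0.55253468 -0.26156889  0.042     ] [ 0.55538718 -0.26161566  0.042     ]
t 17.43 tcp [ 0.558  -0.2605  0.0992] yz-dir deg 179.11 89.11 F [0.3 0.3 1.2] w 0.088
```

Request:
{"api": "play_rows", "payload": {"series": [0.02, 0, 0, 0, 0.025, 0, 0, 0, 0.025, 0, 0, 0, 0.02, 0, 0, 0, 0, 0, 0, 0]}}

```text
time_s: 17.85
tcp_pos: [0.5564, -0.2599, 0.0068]
eef_rot: [76.5, 89.7, 165.6]
contact_force: [-0.6, -0.5, 0.2]
gripper_width: 0.0876
```

Request:
{"api": "play_rows", "payload": {"series": [0, 0, 0, 0, 0, 0, 0, 0, 0, 0, 0, 0, 0, 0, 0, 0, 0, 0, 0, 0], "jaw": 45, "squeeze": 15}}

```text
time_s: 18.27
tcp_pos: [0.5591, -0.2606, 0.0109]
eef_rot: [-98.6, 89.9, -9.5]
contact_force: [-0.2, -0.1, -0.7]
gripper_width: 0.0596
```

Request:
{"api": "play_rows", "payload": {"series": [0, 0, 0, 0, 0, 0, 0, 0, 0, 0, 0, 0, 0, 0, 0, 0, 0, 0, 0, 0]}}

```text
time_s: 18.68
tcp_pos: [0.5587, -0.2605, 0.0103]
eef_rot: [-107.2, 89.9, -18.1]
contact_force: [-1.4, 2.0, 6.5]
gripper_width: 0.0516
```

Request:
{"api": "play_rows", "payload": {"series": [-0.02, 0, 0, 0, -0.035, 0, 0, 0, -0.035, 0, 0, 0, -0.03, 0, 0, 0, 0, 0, 0, 0], "squeeze": 20}}

```text
time_s: 19.1
tcp_pos: [0.5618, -0.2616, 0.1365]
eef_rot: [-106.7, 89.4, -17.5]
contact_force: [0.5, -0.4, 0.5]
gripper_width: 0.0512
```

```bash
python3 - <<'E'
from h import *
rel(st(60,0,130),st(60,0,50))
E
```

```text
t 19.1 tcp [ 0.5618 -0.2616  0.1365] yz-dir deg 179.17 89.17 F [ 0.5 -0.4  0.5] w 0.0512
[ 0.629  -0.0074  0.13  ] tool delta mm [  6.3 -63.5 255.2]
[ 0.629  -0.0074  0.05  ] tool delta mm [80.   0.8  0.2]
```

Request:
{"api": "play_rows", "payload": {"series": [0, -0.0066, 0.0254, 0, 0, -0.0066, 0.0254, 0, 0, -0.0066, 0.0254, 0, 0, -0.0066, 0.0254, 0, 0, -0.0066, 0.0254, 0]}}

```text
time_s: 19.52
tcp_pos: [0.5932, -0.1329, 0.1292]
eef_rot: [72.3, 90.0, 161.4]
contact_force: [0.4, 1.2, -0.8]
gripper_width: 0.0511
```

Request:
{"api": "play_rows", "payload": {"series": [0, -0.0066, 0.0254, 0, 0, -0.0066, 0.0254, 0, 0, -0.0066, 0.0254, 0, 0, -0.0066, 0.0254, 0, 0, -0.0066, 0.0254, 0]}}

```text
time_s: 19.93
tcp_pos: [0.6282, -0.0063, 0.1291]
eef_rot: [92.4, 90.0, -178.5]
contact_force: [0.7, -0.9, -0.3]
gripper_width: 0.051
```

Request:
{"api": "play_rows", "payload": {"series": [0, 0, 0, 0, 0, 0, 0, 0, 0, 0, 0, 0, 0, 0, 0, 0, 0, 0, 0, 0]}}

```text
time_s: 20.35
tcp_pos: [0.628, -0.0084, 0.1295]
eef_rot: [101.5, 90.0, -169.4]
contact_force: [-0.3, -0.2, -1.0]
gripper_width: 0.0514
```

```bash
python3 - <<'E'
from h import *
rel(st(60,0,50))
c=capture("scene");crop(c,240,100,420,260,4,"s16.png")
E
```

```text
t 20.35 tcp [ 0.628  -0.0084  0.1295] yz-dir deg 179.04 89.04 F [-0.3 -0.2 -1. ] w 0.0514
[ 0.629  -0.0074  0.05  ] tool delta mm [79.5 -1.   1. ]
```

View pics/s16.png

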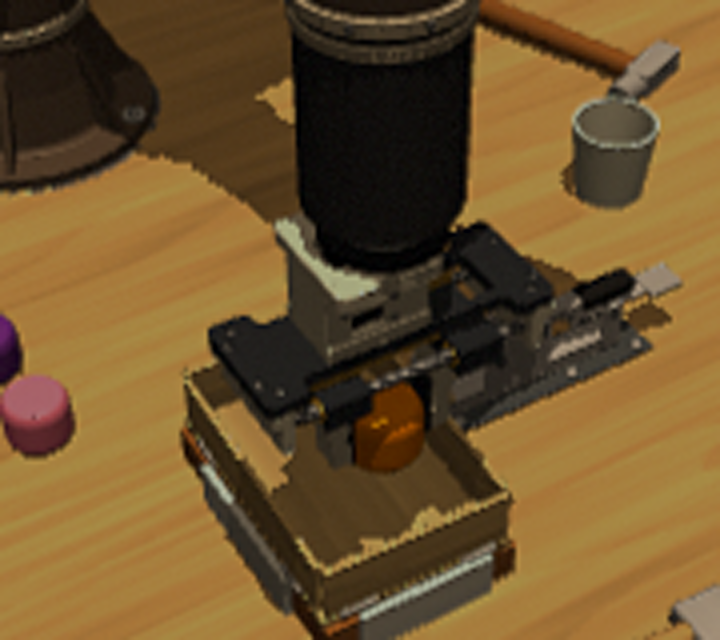

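```bash
python3 - <<'E'
from h import *
c=capture("scene");crop(c,300,180,370,230,10,"s17.png")
c=capture("wrist");cv2.imwrite("pics/w17.png",c["img"])
E
```

```text
(no output)
```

View pics/s17.png

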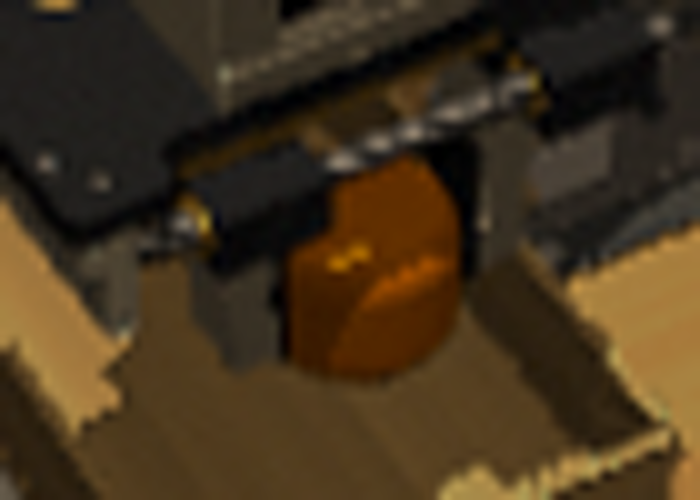

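View pics/w17.png

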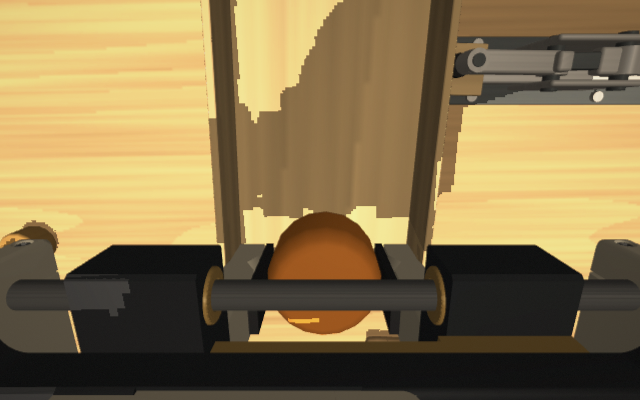

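Request:
{"api": "play_rows", "payload": {"series": [0.02, 0, 0, 0, 0.025, 0, 0, 0, 0.02, 0, 0, 0, 0.01, 0, 0, 0, 0.003, 0, 0, 0]}}

```text
time_s: 20.92
tcp_pos: [0.627, -0.0082, 0.0496]
eef_rot: [104.2, 89.8, -166.7]
contact_force: [-0.5, -0.0, -1.3]
gripper_width: 0.0514
```

Request:
{"api": "play_rows", "payload": {"series": [0.002, 0, 0, 0, 0, 0, 0, 0, 0, 0, 0, 0, 0, 0, 0, 0, 0, 0, 0, 0]}}

```text
time_s: 21.33
tcp_pos: [0.6288, -0.0074, 0.0506]
eef_rot: [-75.4, 89.9, 13.7]
contact_force: [0.1, -0.2, -0.8]
gripper_width: 0.051
```

Slightly lower, then open to 72% (63 mm, backs within the tray).

Request:
{"api": "play_rows", "payload": {"series": [0.001, 0, 0, 0, 0.001, 0, 0, 0, 0, 0, 0, 0, 0, 0, 0, 0, 0, 0, 0, 0]}}

```text
time_s: 21.75
tcp_pos: [0.6286, -0.0075, 0.0483]
eef_rot: [-87.6, 90.0, 1.5]
contact_force: [-1.7, 0.4, 5.7]
gripper_width: 0.0517
```

Request:
{"api": "play_rows", "payload": {"series": [0, 0, 0, 0, 0, 0, 0, 0, 0, 0, 0, 0, 0, 0, 0, 0, 0, 0, 0, 0], "jaw": 72}}

```text
time_s: 22.17
tcp_pos: [0.6282, -0.0076, 0.0474]
eef_rot: [101.4, 90.0, -169.5]
contact_force: [0.1, 1.1, 0.2]
gripper_width: 0.063
```

Request:
{"api": "play_rows", "payload": {"series": [-0.02, 0, 0, 0, -0.03, 0, 0, 0, -0.03, 0, 0, 0, -0.03, 0, 0, 0, 0, 0, 0, 0]}}

```text
time_s: 22.58
tcp_pos: [0.6317, -0.0073, 0.1643]
eef_rot: [-84.2, 89.5, 5.0]
contact_force: [1.7, 0.6, 1.8]
gripper_width: 0.0633
```

```bash
cat >> h.py <<'E'
def cheeses():
    for n in("top","scene"):
        c=capture(n)
        hsv=cv2.cvtColor(c["img"],cv2.COLOR_BGR2HSV)
        m=cv2.inRange(hsv,(6,165,60),(24,255,255))
        k,l,q,ce=cv2.connectedComponentsWithStats(m)
        for i in range(1,k):
            w=px2w(c,*ce[i],.03 if ce is None else .036)
            if 90<q[i,4]<700 and .35<w[0]<.8 and -.45<w[1]<.1: print(n,q[i],ce[i].round(1),w.round(4)[:2])
E
python3 - <<'E'
from h import *
cheeses()
c=capture("top");crop(c,270,135,480,310,3.6,"t18.png")
rel([.5435,-.3775,.14])
E
```

```text
top [367 103  33  44 250] [385.5 129.5] [ 0.7537 -0.175 ]
top [317 176  18   8  94] [325.3 178.5] [ 0.6192 -0.0091]
top [449 197  22  19 167] [458.8 206.7] [ 0.541  -0.3711]
top [409 234  21  19 135] [417.9 243. ] [ 0.4437 -0.2575]
scene [326 214  20  24 331] [335.5 225.6] [0.6031 0.0062]
scene [258 226  34  18  92] [276.9 233.4] [ 0.5436 -0.1417]
t 22.73 tcp [ 0.6281 -0.0075  0.1576] yz-dir deg 179.09 89.09 F [ 0.1 -0.5 -0.4] w 0.0629
[ 0.5435 -0.3775  0.14  ] tool delta mm [  17.4   78.7 -371.3]
```

View pics/t18.png

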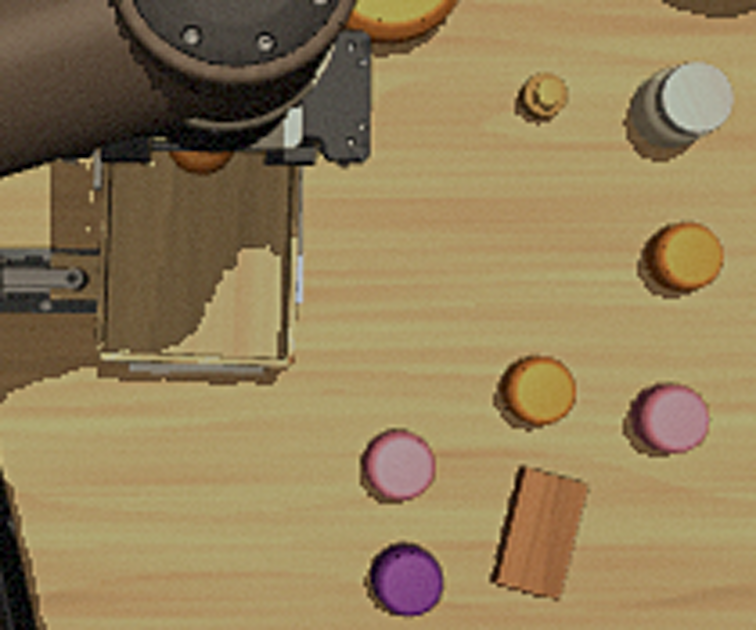

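Request:
{"api": "play_rows", "payload": {"series": [0, 0.0079, -0.0371, 0, 0, 0.0079, -0.0371, 0, 0, 0.0079, -0.0371, 0, 0, 0.0079, -0.0371, 0, 0, 0.0079, -0.0371, 0], "jaw": 100}}

```text
time_s: 23.15
tcp_pos: [0.5844, -0.1937, 0.1559]
eef_rot: [85.7, 89.8, 174.8]
contact_force: [0.5, -0.6, -0.3]
gripper_width: 0.0865
```

Request:
{"api": "play_rows", "payload": {"series": [0, 0.0079, -0.0371, 0, 0, 0.0079, -0.0371, 0, 0, 0.0079, -0.0371, 0, 0, 0.0079, -0.0371, 0, 0, 0.0079, -0.0371, 0]}}

```text
time_s: 23.57
tcp_pos: [0.5419, -0.3786, 0.1557]
eef_rot: [66.1, 89.8, 155.2]
contact_force: [1.1, -0.3, 0.1]
gripper_width: 0.0876
```

Request:
{"api": "play_rows", "payload": {"series": [0.02, 0, 0, 0, 0.02, 0, 0, 0, 0.02, 0, 0, 0, 0, 0, 0, 0, 0, 0, 0, 0]}}

```text
time_s: 23.98
tcp_pos: [0.542, -0.3769, 0.0954]
eef_rot: [72.6, 89.7, 161.7]
contact_force: [0.5, -0.1, 0.3]
gripper_width: 0.0878
```

```bash
python3 - <<'E'
from h import *
c=capture("wrist");cv2.imwrite("pics/w19.png",c["img"])
rel([.543,-.377,.01])
E
```

```text
t 24.03 tcp [ 0.5432 -0.3772  0.097 ] yz-dir deg 179.12 89.12 F [-0.1  0.9  0.5] w 0.0876
[ 0.543 -0.377  0.01 ] tool delta mm [87.   0.   0.2]
```

View pics/w19.png

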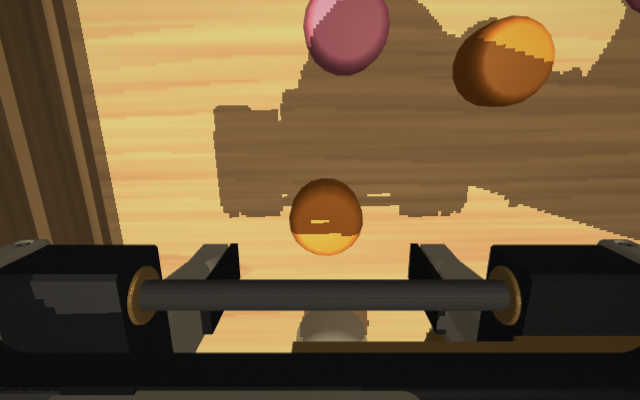

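Request:
{"api": "play_rows", "payload": {"series": [0.02, 0.002, 0, 0, 0.025, 0, 0, 0, 0.025, 0, 0, 0, 0.017, 0, 0, 0, 0, 0, 0, 0]}}

```text
time_s: 24.45
tcp_pos: [0.5401, -0.3762, 0.0081]
eef_rot: [66.1, 89.8, 155.2]
contact_force: [-0.2, -0.8, -0.7]
gripper_width: 0.0877
```

Request:
{"api": "play_rows", "payload": {"series": [0, 0, 0, 0, 0, 0, 0, 0, 0, 0, 0, 0, 0, 0, 0, 0, 0, 0, 0, 0], "jaw": 45, "squeeze": 20}}

```text
time_s: 24.87
tcp_pos: [0.5421, -0.3774, 0.0119]
eef_rot: [-109.6, 89.9, -20.5]
contact_force: [-0.0, 0.1, 0.3]
gripper_width: 0.06
```

Request:
{"api": "play_rows", "payload": {"series": [0, 0, 0, 0, 0, 0, 0, 0, 0, 0, 0, 0, 0, 0, 0, 0, 0, 0, 0, 0]}}

```text
time_s: 25.28
tcp_pos: [0.5418, -0.3773, 0.0113]
eef_rot: [-117.8, 90.0, -28.7]
contact_force: [-1.5, 2.4, 4.9]
gripper_width: 0.0509
```

Request:
{"api": "play_rows", "payload": {"series": [-0.02, 0, 0, 0, -0.035, 0, 0, 0, -0.035, 0, 0, 0, -0.03, 0, 0, 0, 0, 0, 0, 0]}}

```text
time_s: 25.7
tcp_pos: [0.5446, -0.3791, 0.1378]
eef_rot: [-118.3, 89.4, -29.1]
contact_force: [1.3, -0.8, 0.6]
gripper_width: 0.0508
```

```bash
python3 - <<'E'
from h import *
c=capture("wrist");cv2.imwrite("pics/w20.png",c["img"])
rel(st(-1,0,130))
E
```

```text
t 25.75 tcp [ 0.5434 -0.3782  0.1346] yz-dir deg 179.12 89.12 F [-0.9  0.  -1.2] w 0.0509
[ 0.568  -0.0065  0.13  ] tool delta mm [  3.7 -18.8 372.1]
```

View pics/w20.png

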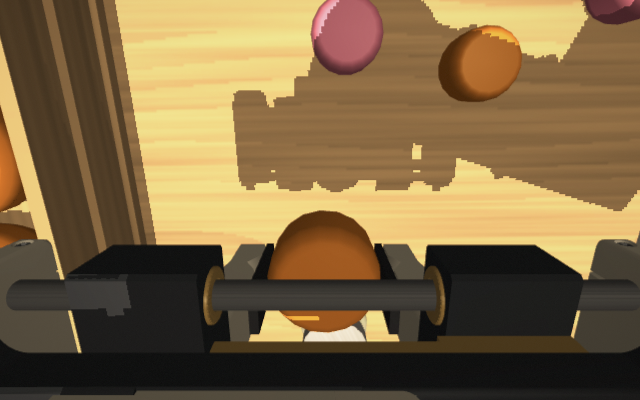

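Request:
{"api": "play_rows", "payload": {"series": [0, -0.0021, 0.0371, 0, 0, -0.0021, 0.0371, 0, 0, -0.0021, 0.0371, 0, 0, -0.0021, 0.0371, 0, 0, -0.0021, 0.0371, 0]}}

```text
time_s: 26.17
tcp_pos: [0.5539, -0.1903, 0.1293]
eef_rot: [80.0, 89.9, 169.0]
contact_force: [1.1, -0.3, -1.8]
gripper_width: 0.0512
```

Request:
{"api": "play_rows", "payload": {"series": [0, -0.0021, 0.0371, 0, 0, -0.0021, 0.0371, 0, 0, -0.0021, 0.0371, 0, 0, -0.0021, 0.0371, 0, 0, -0.0021, 0.0371, 0]}}

```text
time_s: 26.58
tcp_pos: [0.5673, -0.0049, 0.1295]
eef_rot: [99.2, 89.9, -171.7]
contact_force: [0.3, 0.1, 0.5]
gripper_width: 0.0511
```

Request:
{"api": "play_rows", "payload": {"series": [0, 0, 0, 0, 0, 0, 0, 0, 0.02, 0, 0, 0, 0, 0, 0, 0, 0, 0, 0, 0]}}

```text
time_s: 27.0
tcp_pos: [0.5669, -0.0078, 0.1092]
eef_rot: [106.8, 89.8, -164.2]
contact_force: [-0.7, -0.3, -1.1]
gripper_width: 0.0509
```

```bash
python3 - <<'E'
from h import *
rel(st(-1,0,50))
c=capture("scene");crop(c,240,100,420,260,4,"s21.png")
E
```

```text
t 27.0 tcp [ 0.5669 -0.0078  0.1092] yz-dir deg 179.04 89.04 F [-0.7 -0.3 -1.1] w 0.0509
[ 0.568  -0.0065  0.05  ] tool delta mm [59.2 -1.3  1.4]
```

View pics/s21.png

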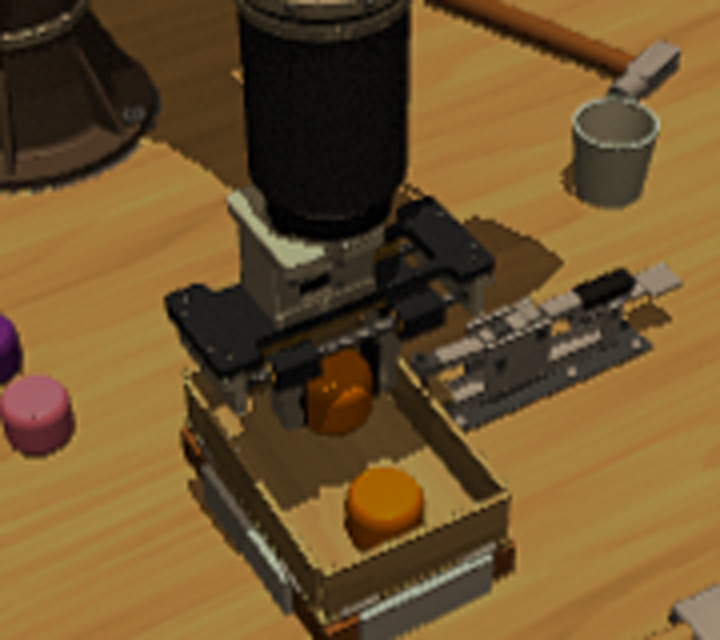

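Request:
{"api": "play_rows", "payload": {"series": [0.02, 0, 0, 0, 0.02, 0, 0, 0, 0.014, 0, 0, 0, 0.005, 0, 0, 0, 0, 0, 0, 0]}}

```text
time_s: 27.47
tcp_pos: [0.5678, -0.0074, 0.0509]
eef_rot: [110.5, 89.9, -160.5]
contact_force: [0.5, 0.2, -0.0]
gripper_width: 0.0509
```

Request:
{"api": "play_rows", "payload": {"series": [0.001, 0, 0, 0, 0.001, 0, 0, 0, 0.001, 0, 0, 0, 0, 0, 0, 0, 0, 0, 0, 0]}}

```text
time_s: 27.88
tcp_pos: [0.5688, -0.0065, 0.0493]
eef_rot: [-79.0, 89.9, 10.1]
contact_force: [-0.2, 0.1, 1.7]
gripper_width: 0.051
```

Request:
{"api": "play_rows", "payload": {"series": [0.001, 0, 0, 0, 0, 0, 0, 0, 0, 0, 0, 0, 0, 0, 0, 0, 0, 0, 0, 0], "jaw": 72}}

```text
time_s: 28.3
tcp_pos: [0.5682, -0.0066, 0.0475]
eef_rot: [103.9, 90.0, -167.0]
contact_force: [-0.9, 1.2, 0.1]
gripper_width: 0.063
```

Request:
{"api": "play_rows", "payload": {"series": [-0.02, 0, 0, 0, -0.03, 0, 0, 0, -0.03, 0, 0, 0, -0.03, 0, 0, 0, 0, 0, 0, 0]}}

```text
time_s: 28.72
tcp_pos: [0.5716, -0.0062, 0.1639]
eef_rot: [-82.0, 89.5, 7.2]
contact_force: [1.2, 0.2, 0.4]
gripper_width: 0.063
```

```bash
python3 - <<'E'
from h import *
cheeses()
c=capture("top");crop(c,270,135,480,310,3.6,"t22.png")
rel([.4422,-.264,.158])
E
```

```text
top [356 103  44  44 448] [375.1 128.5] [ 0.7565 -0.1464]
top [410 234  20  19 130] [418.9 243.3] [ 0.4428 -0.2603]
scene [315 202  31  36 637] [329.8 219.1] [0.5745 0.0054]
scene [256 226  36  19 101] [276.  233.8] [ 0.5434 -0.1442]
t 28.87 tcp [ 0.5681 -0.0065  0.1576] yz-dir deg 179.09 89.09 F [ 0.1 -0.1 -0.3] w 0.0626
[ 0.4422 -0.264   0.158 ] tool delta mm [  -0.6  121.8 -259.4]
```

View pics/t22.png

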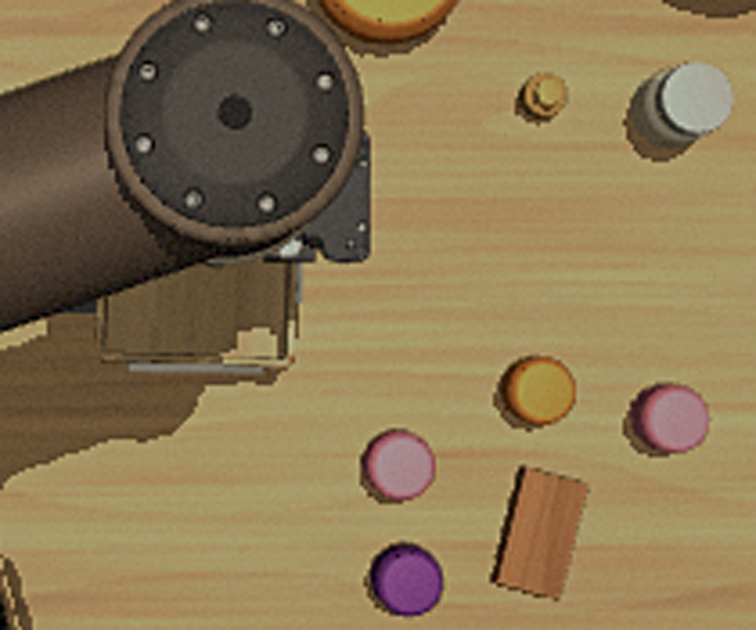

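Request:
{"api": "play_rows", "payload": {"series": [0, 0.0123, -0.0259, 0, 0, 0.0123, -0.0259, 0, 0, 0.0123, -0.0259, 0, 0, 0.0123, -0.0259, 0, 0, 0.0123, -0.0259, 0], "jaw": 80}}

```text
time_s: 29.28
tcp_pos: [0.5031, -0.1361, 0.156]
eef_rot: [92.4, 89.8, -178.5]
contact_force: [1.7, -0.9, 0.6]
gripper_width: 0.0701
```

Request:
{"api": "play_rows", "payload": {"series": [0, 0.0123, -0.0259, 0, 0, 0.0123, -0.0259, 0, 0, 0.0123, -0.0259, 0, 0, 0.0123, -0.0259, 0, 0, 0.0123, -0.0259, 0]}}

```text
time_s: 29.7
tcp_pos: [0.4395, -0.2645, 0.1561]
eef_rot: [76.4, 89.9, 165.5]
contact_force: [1.4, 0.6, -0.8]
gripper_width: 0.0699
```

Request:
{"api": "play_rows", "payload": {"series": [0.02, 0, 0, 0, 0.02, 0, 0, 0, 0.02, 0, 0, 0, 0, 0, 0, 0, 0, 0, 0, 0]}}

```text
time_s: 30.12
tcp_pos: [0.4398, -0.2635, 0.0961]
eef_rot: [81.9, 89.7, 171.0]
contact_force: [0.4, 0.8, 0.1]
gripper_width: 0.0697
```

```bash
python3 - <<'E'
from h import *
c=capture("wrist");cv2.imwrite("pics/w23.png",c["img"])
rel([.441,-.2635,.01])
E
```

```text
t 30.17 tcp [ 0.4409 -0.2637  0.0973] yz-dir deg 179.12 89.12 F [0.1 0.3 1.3] w 0.0698
[ 0.441  -0.2635  0.01  ] tool delta mm [87.3 -0.2  0.2]
```

View pics/w23.png

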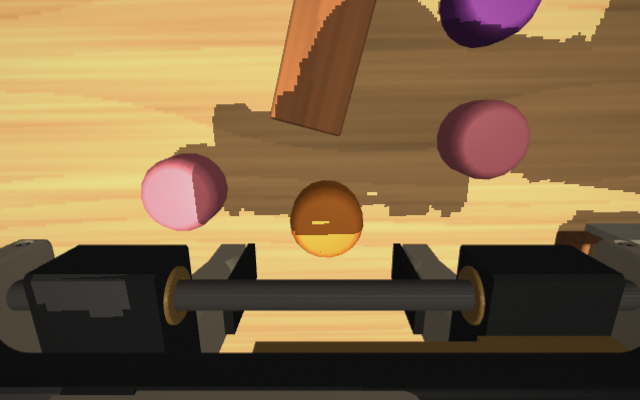

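Request:
{"api": "play_rows", "payload": {"series": [0.02, 0, 0.001, 0, 0.025, 0, 0, 0, 0.025, 0, 0, 0, 0.017, 0, 0, 0, 0, 0, 0, 0]}}

```text
time_s: 30.58
tcp_pos: [0.44, -0.2621, 0.0086]
eef_rot: [77.8, 89.8, 167.0]
contact_force: [-0.1, 0.1, 0.2]
gripper_width: 0.0701
```

Request:
{"api": "play_rows", "payload": {"series": [0, 0, 0, 0, 0, 0, 0, 0, 0, 0, 0, 0, 0, 0, 0, 0, 0, 0, 0, 0], "jaw": 45}}

```text
time_s: 31.0
tcp_pos: [0.4425, -0.2628, 0.0121]
eef_rot: [-101.6, 89.8, -12.5]
contact_force: [-0.0, 1.7, 7.2]
gripper_width: 0.0508
```

Request:
{"api": "play_rows", "payload": {"series": [0, 0, 0, 0, 0, 0, 0, 0, 0, 0, 0, 0, 0, 0, 0, 0, 0, 0, 0, 0]}}

```text
time_s: 31.42
tcp_pos: [0.4425, -0.2628, 0.0121]
eef_rot: [-102.0, 89.8, -12.9]
contact_force: [-0.8, 2.1, 6.3]
gripper_width: 0.0511
```

Request:
{"api": "play_rows", "payload": {"series": [-0.02, 0, 0, 0, -0.035, 0, 0, 0, -0.035, 0, 0, 0, -0.03, 0, 0, 0, 0, 0, 0, 0]}}

```text
time_s: 31.83
tcp_pos: [0.4448, -0.2638, 0.1374]
eef_rot: [-106.6, 89.4, -17.5]
contact_force: [1.8, -0.3, -1.0]
gripper_width: 0.0509
```

```bash
python3 - <<'E'
from h import *
c=capture("wrist");cv2.imwrite("pics/w24.png",c["img"])
rel(st(-61,0,130))
c=capture("top");crop(c,270,135,480,310,3.6,"t24.png")
E
```

```text
t 31.88 tcp [ 0.4435 -0.2632  0.1346] yz-dir deg 179.12 89.12 F [-0.6 -0.3 -1.5] w 0.0512
[ 0.508  -0.0056  0.13  ] tool delta mm [  4.6 -60.5 258.6]
```

View pics/w24.png

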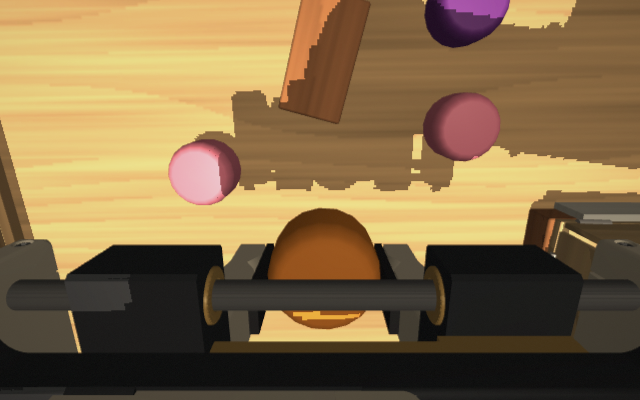

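View pics/t24.png

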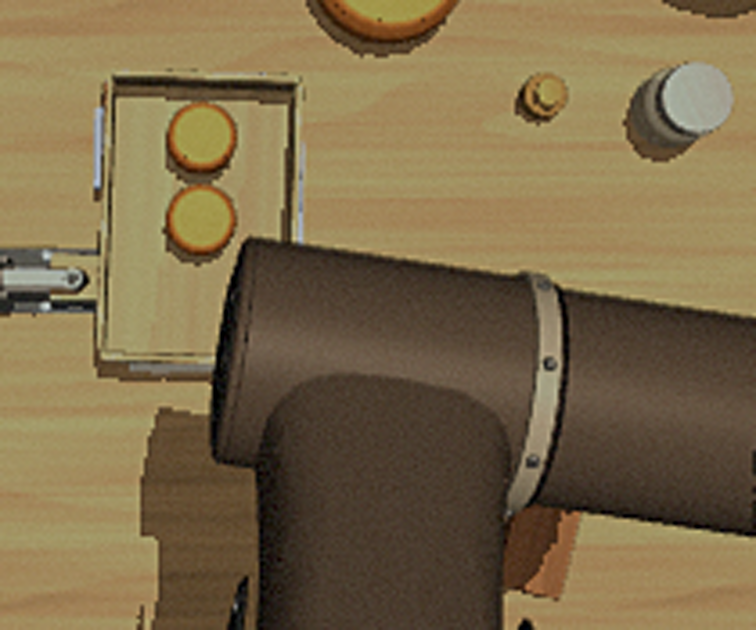

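Request:
{"api": "play_rows", "payload": {"series": [0, -0.0062, 0.0258, 0, 0, -0.0062, 0.0258, 0, 0, -0.0062, 0.0258, 0, 0, -0.0062, 0.0258, 0, 0, -0.0062, 0.0258, 0]}}

```text
time_s: 32.35
tcp_pos: [0.4733, -0.133, 0.1293]
eef_rot: [87.7, 89.9, 176.8]
contact_force: [0.2, -0.3, -0.1]
gripper_width: 0.0506
```

Request:
{"api": "play_rows", "payload": {"series": [0, -0.0062, 0.0258, 0, 0, -0.0062, 0.0258, 0, 0, -0.0062, 0.0258, 0, 0, -0.0062, 0.0258, 0, 0, -0.0062, 0.0258, 0]}}

```text
time_s: 32.77
tcp_pos: [0.5064, -0.0046, 0.1293]
eef_rot: [103.2, 89.9, -167.7]
contact_force: [-0.2, 0.7, -1.9]
gripper_width: 0.0508
```

Request:
{"api": "play_rows", "payload": {"series": [0, 0, 0, 0, 0, 0, 0, 0, 0.02, 0, 0, 0, 0, 0, 0, 0, 0, 0, 0, 0]}}

```text
time_s: 33.18
tcp_pos: [0.5057, -0.0067, 0.1094]
eef_rot: [109.0, 89.8, -162.0]
contact_force: [-0.5, -0.2, -0.0]
gripper_width: 0.0502
```

```bash
python3 - <<'E'
from h import *
rel(st(-61,0,50))
c=capture("scene");crop(c,240,100,420,260,4,"s25.png")
E
```

```text
t 33.18 tcp [ 0.5057 -0.0067  0.1094] yz-dir deg 179.05 89.05 F [-0.5 -0.2 -0. ] w 0.0502
[ 0.508  -0.0056  0.05  ] tool delta mm [59.3 -2.5  1.2]
```

View pics/s25.png

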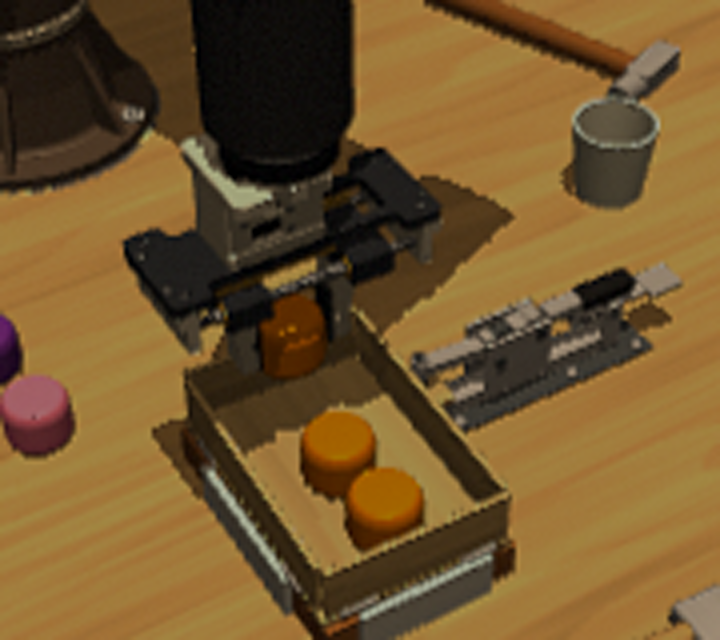

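Request:
{"api": "play_rows", "payload": {"series": [0.02, 0, 0, 0, 0.02, 0, 0, 0, 0.014, 0, 0, 0, 0.005, 0, 0, 0, 0, 0, 0, 0]}}

```text
time_s: 33.65
tcp_pos: [0.5069, -0.0062, 0.0512]
eef_rot: [117.7, 89.9, -153.3]
contact_force: [0.0, 0.8, -0.3]
gripper_width: 0.051
```

Request:
{"api": "play_rows", "payload": {"series": [0.001, 0, 0, 0, 0.001, 0, 0, 0, 0.001, 0, 0, 0, 0, 0, 0, 0, 0, 0, 0, 0]}}

```text
time_s: 34.07
tcp_pos: [0.5081, -0.0055, 0.0501]
eef_rot: [-79.0, 89.9, 10.1]
contact_force: [-2.2, -0.6, 6.4]
gripper_width: 0.0509
```

Request:
{"api": "play_rows", "payload": {"series": [0, 0, 0, 0, 0, 0, 0, 0, 0, 0, 0, 0, 0, 0, 0, 0, 0, 0, 0, 0], "jaw": 72}}

```text
time_s: 34.48
tcp_pos: [0.5073, -0.0056, 0.0486]
eef_rot: [-65.4, 90.0, 23.7]
contact_force: [-0.8, 0.8, -0.0]
gripper_width: 0.0628
```

Request:
{"api": "play_rows", "payload": {"series": [-0.02, 0, 0, 0, -0.03, 0, 0, 0, -0.03, 0, 0, 0, -0.03, 0, 0, 0, 0, 0, 0, 0]}}

```text
time_s: 34.9
tcp_pos: [0.5106, -0.0051, 0.1644]
eef_rot: [-78.9, 89.5, 10.3]
contact_force: [1.3, 0.3, 1.9]
gripper_width: 0.0633
```

```bash
python3 - <<'E'
from h import *
print(get_state()["joints"].round(1))
rel([.5295,.305,.16])
c=capture("top");crop(c,195,135,405,310,3.6,"t26.png")
c=capture("scene");crop(c,240,100,420,260,4,"s26.png")
E
```

```text
[ 2.160e+01  7.700e+00 -2.530e+01  1.000e-01 -5.640e+01 -1.125e+02]
t 34.9 tcp [ 0.5106 -0.0051  0.1644] yz-dir deg 179.17 89.17 F [1.3 0.3 1.9] w 0.0633
[0.5295 0.305  0.16  ] tool delta mm [  5.1 -14.4 310.3]
```

View pics/t26.png

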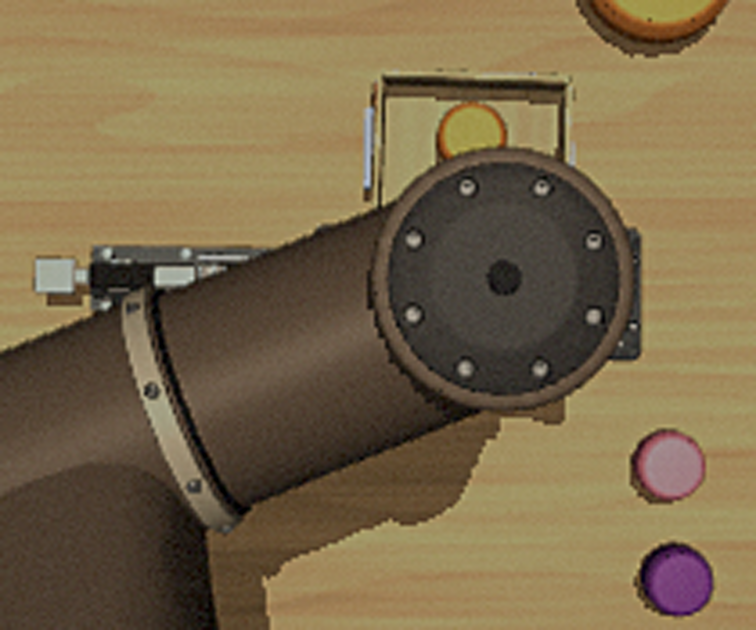

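View pics/s26.png

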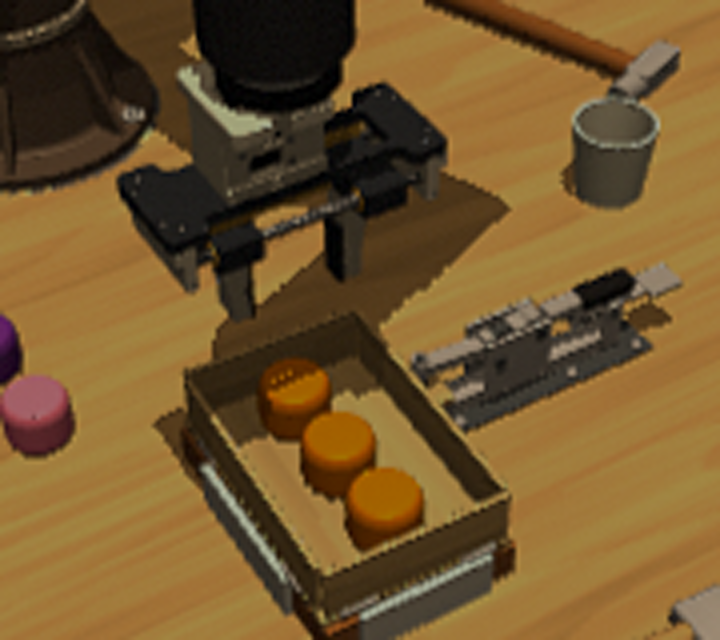

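Request:
{"api": "play_rows", "payload": {"series": [0, -0.0017, 0.0311, 0, 0, -0.0017, 0.0311, 0, 0, -0.0017, 0.0311, 0, 0, -0.0017, 0.0311, 0, 0, -0.0017, 0.0311, 0], "jaw": 0}}

```text
time_s: 35.42
tcp_pos: [0.5174, 0.1507, 0.1572]
eef_rot: [119.9, 89.9, -151.0]
contact_force: [-0.2, -0.2, -0.3]
gripper_width: 0.0353
```

Request:
{"api": "play_rows", "payload": {"series": [0, -0.0017, 0.0311, 0, 0, -0.0017, 0.0311, 0, 0, -0.0017, 0.0311, 0, 0, -0.0017, 0.0311, 0, 0, -0.0017, 0.0311, 0]}}

```text
time_s: 35.83
tcp_pos: [0.5284, 0.3061, 0.1568]
eef_rot: [132.8, 89.8, -138.1]
contact_force: [-0.8, -0.2, 0.5]
gripper_width: 0.0032
```

Request:
{"api": "play_rows", "payload": {"series": [0, 0, 0, -0.105, 0, 0, 0, -0.105, 0, 0, 0, -0.105, 0, 0, 0, -0.105, 0, 0, 0, -0.105]}}

```text
time_s: 36.25
tcp_pos: [0.5284, 0.3046, 0.1566]
eef_rot: [102.1, 89.8, -138.4]
contact_force: [-0.6, 0.3, 0.5]
gripper_width: 0.0004
```

Request:
{"api": "play_rows", "payload": {"series": [0, 0, 0, -0.105, 0, 0, 0, -0.105, 0, 0, 0, -0.105, 0, 0, 0, -0.105, 0, 0, 0, -0.105]}}

```text
time_s: 36.67
tcp_pos: [0.5285, 0.3045, 0.1567]
eef_rot: [72.3, 89.8, -138.1]
contact_force: [0.0, 0.1, -0.4]
gripper_width: 0.0004
```

Request:
{"api": "play_rows", "payload": {"series": [0, 0, 0, -0.105, 0, 0, 0, -0.105, 0, 0, 0, -0.105, 0, 0, 0, -0.105, 0, 0, 0, -0.105]}}

```text
time_s: 37.08
tcp_pos: [0.5285, 0.3045, 0.1567]
eef_rot: [41.8, 89.8, -138.6]
contact_force: [0.7, -0.6, -0.0]
gripper_width: 0.0008
```

Request:
{"api": "play_rows", "payload": {"series": [0.025, 0, 0, 0, 0.025, 0, 0, 0, 0.02, 0, 0, 0, 0, 0, 0, 0, 0, 0, 0, 0]}}

```text
time_s: 37.5
tcp_pos: [0.5283, 0.304, 0.0867]
eef_rot: [49.2, 89.7, -131.4]
contact_force: [1.2, -0.3, -0.2]
gripper_width: 0.0003
```

```bash
python3 - <<'E'
from h import *
rel([.5295,.305,.048])
c=capture("scene");crop(c,300,60,450,220,4,"s27.png")
c=capture("wrist");cv2.imwrite("pics/w27.png",c["img"])
for p in ([.5295,.300,.048],[.5295,.313,.048],[.5295,.287,.048]): print(w2px(c,p).round(0))
E
```

```text
t 37.5 tcp [0.5283 0.304  0.0867] yz-dir deg -90.66 179.34 F [ 1.2 -0.3 -0.2] w 0.0003
[0.5295 0.305  0.048 ] tool delta mm [38.7 -1.1 -1.3]
[323. 227.]
[324. 246.]
[323. 207.]
```

View pics/s27.png

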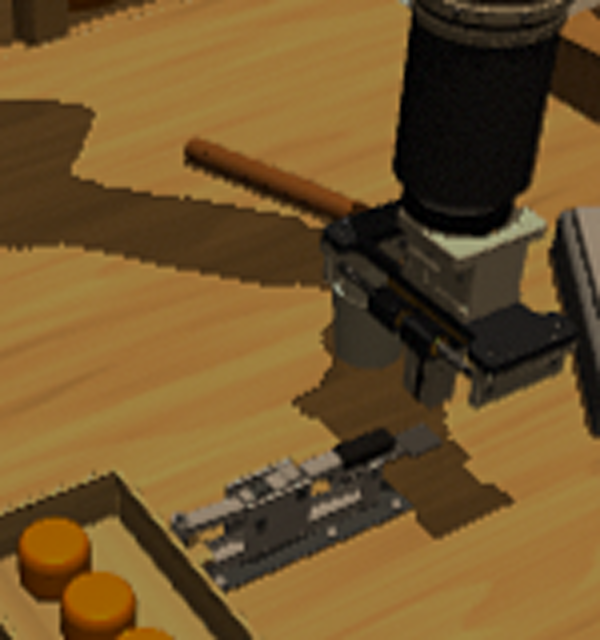

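View pics/w27.png

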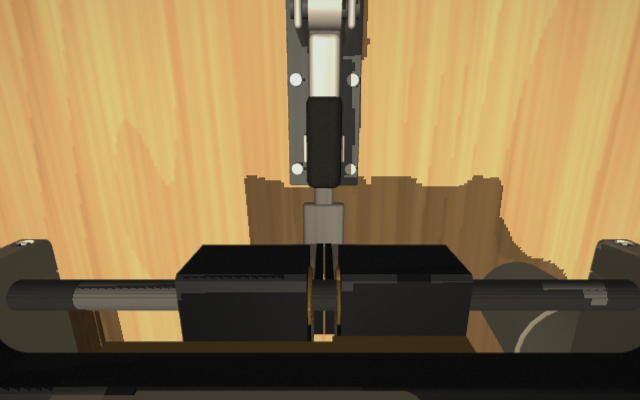

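Request:
{"api": "play_rows", "payload": {"series": [0.02, 0, 0, 0, 0.015, 0, 0, 0, 0.01, 0, 0, 0, 0.007, 0, 0, 0, 0.005, 0, 0, 0]}}

```text
time_s: 38.02
tcp_pos: [0.5296, 0.3053, 0.0319]
eef_rot: [-154.9, 90.0, 24.5]
contact_force: [-0.9, -1.2, 2.8]
gripper_width: 0.0003
```

```bash
python3 - <<'E'
from h import *
rel()
c=capture("scene");crop(c,300,60,450,220,4,"s28.png")
E
```

```text
t 38.02 tcp [0.5296 0.3053 0.0319] yz-dir deg -90.64 179.36 F [-0.9 -1.2  2.8] w 0.0003
```

View pics/s28.png

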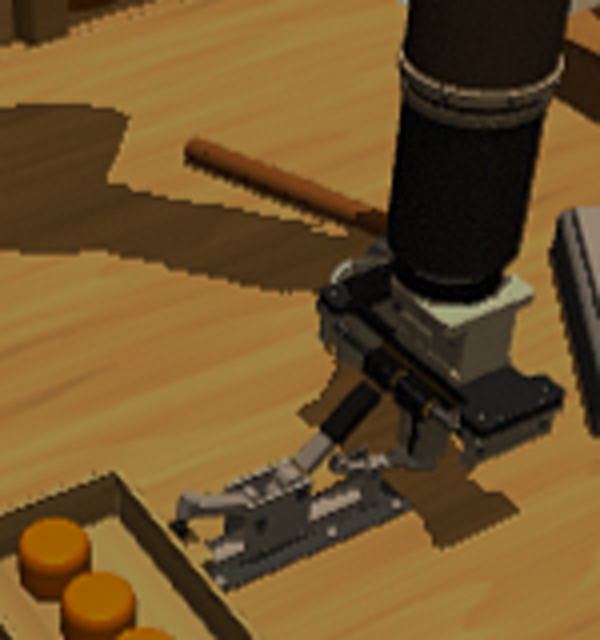

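Request:
{"api": "play_rows", "payload": {"series": [0, -0.01, 0, 0, -0.01, -0.02, 0, 0, -0.03, -0.02, 0, 0, -0.04, 0, 0, 0, -0.04, 0, 0, 0]}}

```text
time_s: 38.48
tcp_pos: [0.5293, 0.3563, 0.1528]
eef_rot: [56.2, 89.9, -124.3]
contact_force: [1.1, 0.5, 0.6]
gripper_width: 0.0002
```

Request:
{"api": "play_rows", "payload": {"series": [-0.03, -0.02, 0, 0, -0.03, -0.02, 0, 0, 0, 0, 0, 0, 0, 0, 0, 0, 0, 0, 0, 0]}}

```text
time_s: 38.9
tcp_pos: [0.5297, 0.3953, 0.2115]
eef_rot: [-43.5, 90.0, 135.8]
contact_force: [-0.7, -0.5, -0.6]
gripper_width: 0.0006
```

```bash
python3 - <<'E'
from h import *
rel()
c=capture("scene");crop(c,240,60,450,270,2.8,"s29.png")
c=capture("top");crop(c,195,120,490,310,2.7,"t29.png")
E
```

```text
t 38.9 tcp [0.5297 0.3953 0.2115] yz-dir deg -90.64 179.36 F [-0.7 -0.5 -0.6] w 0.0006
```

View pics/s29.png

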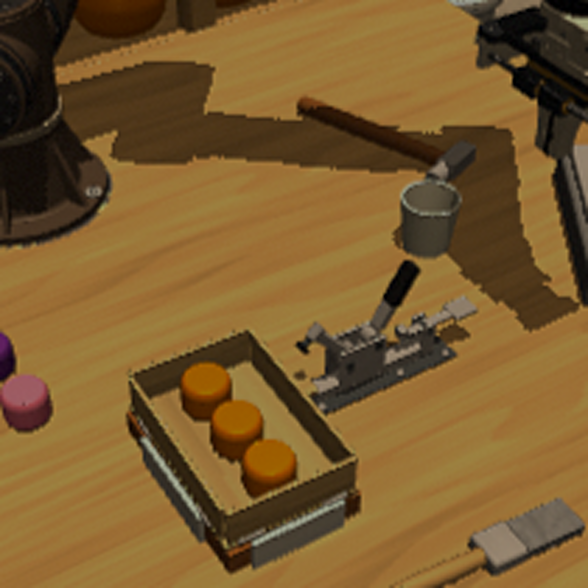

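View pics/t29.png

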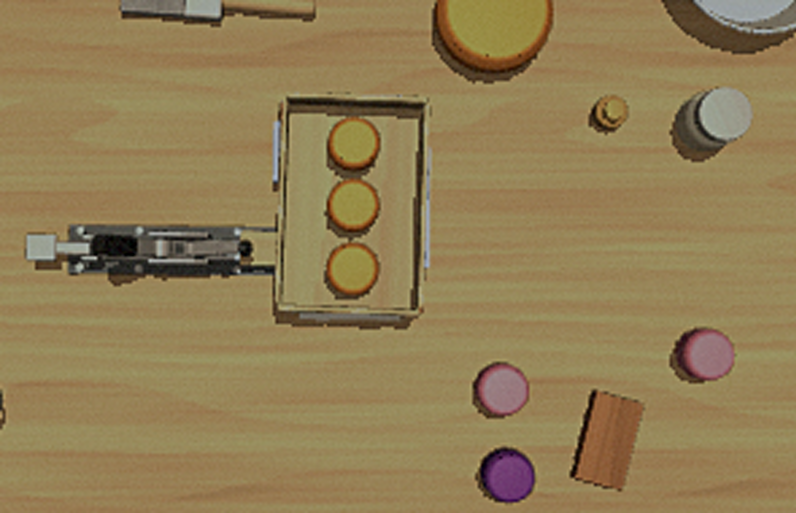

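```bash
python3 - <<'E'
from h import *
c=capture("top");cv2.imwrite("pics/t30.png",c["img"])
E
```

```text
(no output)
```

View pics/t30.png

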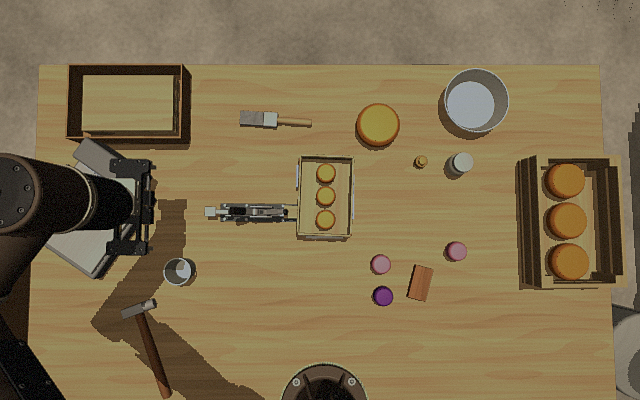

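The picture shows the three orange cheeses in the tray at about (326,174), (326,196) and (325,219). The sides are up, the clamp is open, and every other thing is where it started. I see no fourth orange cheese.

```bash
python3 - <<'E'
from plant import *
print(close_job())
E
```

```text
the job is handed in; nothing more can be done
None
```

The job is handed in, at about 39 s of the 210 s allowed. `close_job()` gives no verdict, so what follows rests on my own pictures and readings.

- **Sides:** I folded up all four, right, front, back, then left. I pushed each one against its stop; the left side took the most, at about 33 N.
- **Clamp:** I pressed the handle down until it lay level. It stayed there when I lifted off. I could not read the pad force, so I judged it locked by sight.
- **Cheeses:** three small orange ones were present. I stood them in a row along the tray, about 60 mm apart. The two pink cheeses and the purple one were left alone.
- **Release:** I pressed the lever about 16 mm down and the clamp sprang open. When I drew the arm away, the handle stood fully up.

The last top and scene pictures show the sides upright, the three cheeses flat inside and the tray in its place on the stand. The clamp is open, the other things are unmoved, and the arm is clear of everything.

The first position estimates of the stand from the three cameras differed by up to about 8 mm. Contact with the tray's sides settled its centre to a few millimetres. No later check failed.

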